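Hang the slide basket on the sprung dip stand

TASK

Raise the folded-down wire bail of the slide basket until it stands upright, while the basket still stands on the bench; then lift the basket by the bail and hang it on the dip stand's two-pronged hanger, pressing the bail down past both spring keepers until they snap shut above it. The hanger is sprung and gives way as you press, so press gently and never ram it onto the bottom of its stroke; keep the basket level all the while, do not disturb the things standing round about, and leave the basket hanging still with the hanger back up.

Things in the scene. Friction and masses are not known exactly. Their poses are not given: they have to be found in the camera images.
- basket: loose open steel wire slide basket with eight upright glass slides, 60 (own x) x 92 (own y) x 40 mm high, 0.41 kg with bail, more or less; with the pivot bosses and bail it is 115 mm long along its y. Origin at the centre of its underside, z up. The bail is folded over to its -x side.
- bail (a joint): angle of the 5 mm wire bail about the basket's y axis: 0 = folded down (against its stop, 0.08 rad below level, over the basket's -x side), 1.65 = upright, 3.3 = folded to the other side. Light friction: it stays up when upright but falls when it leans much. The bail is a U: legs at y = +-55 mm, cross bar 95 mm from the pivot line, straight for +-45 mm
- bail_pivot (a point): midpoint of the bail's pivot line, 38 mm above the basket's underside; the pivot line runs along the basket's y axis
- bail_grip (a point): centre of the bail's cross bar, 95 mm from the pivot line (folded: about 30 mm above the bench, 65 mm clear of the basket's side). Here a black roller grip, 12 mm diameter and 42 mm long, turns freely on the bar, so pinched fingers need not turn as the bail swings; the bare 5 mm wire shows on both sides of it
- dip_stand: fixed stand: grey base plate with a steel trough (94 x 140 mm outside, rim 53 mm above the bench) and, 98 mm behind the trough's centre (own +x), a 28 mm spring tube 166 mm high. Origin at the bench under the trough's centre; own -x is the side from which the basket comes. Bench clutter is lower than 0.17 m
- hanger_seat (a point): where the centre of the bail's bar lies when seated in the hanger's hooks, midway between the two prongs; axes as the stand's; 215 mm above the bench, sinks with the hanger. The basket comes from -x: its body below the prongs, its bail bar above their tips, the grip between the prongs; then straight down. Nothing of the stand is higher than 34 mm above the seat
- hanger (a joint): how far the sprung, damped hanger is pushed down, m: 0 = up (top stop), 0.055 = bottom stop. It begins to sink at about 5.5 N and takes about 0.2 N more per mm (16 N at the bottom); the hanging basket alone does not sink it
- keeper_left (a joint): sprung tongue across the left prong's mouth, 19 to 21 mm above the seat: 0 = shut, up to 1.45 rad when pushed down by the bar. Both together let the bar by at about 8 to 12 N, so the hanger sinks some 15 to 35 mm first and the bar must be pressed on well below the seat's resting height; 13 N in all, pressed slowly, seats the bar, and they spring shut above it
- keeper_right (a joint): the same on the right prong (stand's -y)
- timer: white bench timer standing left of the stand's column, 24x66x66 mm, bystander; origin under its centre
- dropper: small white bottle, 23 mm diameter, 82 mm high, between basket and stand, bystander; origin under its centre
- slide_box: slide box lying across the bench's front edge, on the right, 130x42x32 mm, bystander; origin under its centre
- prong_left (a point): top of the left prong's front tip, 17 mm in front (-x) of the seat, 34 mm to its left (+y), 34 mm above it; the right one mirrors it. From the cross bar (98 mm behind, 20 mm above the seat) each 6 mm prong runs forward 24 mm above the seat, dips to the hook bottom at x = 0, and rises at x = -10 mm to the flared tip. The mouth is open from above; enter with the bar at x = 0 to +3 mm of the seat
- stain_jar: stain jar with black lid behind the stand on its left, 60x60x130 mm, bystander; origin under its centre
- glass_screen: fixed clear glass screen, 6 mm thick and 1.45 m high, standing on edge along x on the bench's left, from 287 mm in front of to 287 mm behind its origin; origin at its foot. The work lies on its -y side: an arm that starts on the other side must draw back before it swings across, and must keep clear of it
Things that resemble listed ones, but are neither listed nor needed, are in the scene too. Several things look just like the dip_stand: the one meant starts farthest to the robot's right.

How it is judged:
On the way, in this order (a step that is already met when the one before it is completed fails the run):
1. the bail stands upright (within 0.35 rad) while the basket still stands on the bench (value of joint bail between 1.3 and 2 rad and height (world z) of basket below 0.008 m and angle between basket's own z axis and vertical below 0.1 rad), for 0.2 s.
2. the basket hangs level from the raised bail, clear of the bench (height (world z) of basket above 0.05 m and angle between basket's own z axis and vertical below 0.3 rad), for 0.2 s.
3. the bail's bar lies in both hooks with both keepers shut above it (z of bail_grip in the frame of hanger_seat between -0.006 and 0.005 m and x of bail_grip in the frame of hanger_seat between -0.009 and 0.009 m and value of joint each of keeper_left, keeper_right below 0.2 rad), for 0.2 s.
At the end, for the whole second after the job is handed in: Bail bar in both hooks (within 5 mm of the seat's height or 6 below, 9 mm fore and aft, 14 mm sideways), both keepers shut above it (under 0.2 rad), hanger back up (within 8 mm), basket hanging upright (within 0.2 rad) and at rest (under 0.05 m/s) (all of step 3 and y of bail_grip in the frame of hanger_seat between -0.014 and 0.014 m and value of joint hanger below 0.008 m and angle between basket's own z axis and vertical below 0.2 rad and linear speed of basket below 0.05 m/s); the robot touches nothing.
It fails at once if the basket or its bail is forced against the dip stand with more than 25 N (contact force between basket and dip_stand above 25 N).
It fails at once if the hanger is rammed onto its bottom stop (pushed down more than 52 mm) (value of joint hanger above 0.052 m).
It fails at once if the basket is tipped by more than 0.5 rad, so that the slides would slip out (angle between basket's own z axis and vertical above 0.5 rad).
It fails at once if a bystander is shifted by more than 30 mm (distance of any of timer, stain_jar, dropper, slide_box from where it was at the start of the episode above 0.03 m).
It also fails if it takes over 72 s, if anything falls off the work surface, if the arm or the gripper's body presses on something with over 40 N, if the wrist force passes 120 N, or if a joint passes its speed limit or range.

ROBOT

A 6-joint arm with a two-finger parallel gripper is mounted at the origin on a cart in front of the work surface, level with it; the furniture and walls round the work are solid. World frame = base frame: x ahead of the robot, y to its left, z up, the work surface at z = 0. Lengths are in m, angles in rad, forces in N, time in s.
With the tool pointing down it reaches from about 0.375 to 0.9 m from the base axis. Payload 3.1 kg.
Tool frame: the origin (TCP) lies on the centre line of the jaws, within the pads' length; the fingertips stand 19 mm ahead of it and the grasp point (between the pads) is the TCP; z points along the fingers, y is the direction in which the jaws open and shut (so a half turn about z gives the same grasp; the last joint's range is limited). The gripper opens to 87 mm and grips with 3 to 60 N. Pads are 19 mm wide; open, the fingers measure 117 mm over their backs; the gripper's body (75 mm by 190 mm) begins 51 mm behind the grasp point.
Start: joints at [-1.373, 0.527, 1.433, -0, 1.181, -0.178], TCP at [0.23, -0.581, 0.242] pointing down, gripper open.
Joint ranges: [-3.08, 3.08], [-0.75, 2.2], [0.22, 2.44], [-1.43, 4.57], [0, 2.65], [-2.85, 2.85]. Speed limits (rad/s): [2.79, 2.79, 3.14, 3.14, 3.14, 3.14].

INTERFACE

Orientations are given as a unit quaternion [w, x, y, z].
In Python, from rig import r gives the robot as it stands.
- The arm moves only by the tool step_arm, never from a script. Its arguments are lists of equal length, an entry for each row: "delta_pos": the shift along the tool's x, y, z in mm, a list of three; "angular": the turn, a rotation vector about the tool's x, y, z in rad, a list of three; "claw": the closure, from 0 (fully open) to 1 (shut). A call has exactly 10 rows; each row shifts and turns the commanded pose from where the row before left it, along the tool's axes as they then stand; what a row does not reach is not made up. A row lasts 1/10 s, in which the tool goes at most 50 mm and 8.59 degrees, less where a joint would pass 70% of its speed; a pose out of reach is approached as far as the arm can. A call with a gripper value outside its range is refused whole. The fingers move at their own pace and stop on an object; the grip force is fixed at half the most. Time passes only in rows, so rows that do not move let the fingers close, or fill a call up. It gives the time, the measured TCP pose, the force and the opening at its end, in the units of the state.
- r.state(): the state, without advancing time (a new reading comes with each control period).
- r.snapshot(name): name is "scene" or "side" or "wrist"; returns a dict with "img" (480x640x3 uint8, blue, green, red), "range_z" (480x640 float32, m along the optical axis (not along the pixel's ray), 0 where there is no reading), "fx", "fy", "cx", "cy" (pixels), "k1" (the pictures are not rectified: a ray, as slopes to the right and down, at radius r is drawn at 1 + k1 r^2 times it, then the intrinsics apply), "rvec" (rotation vector, rad) and "tvec" (3), from world to camera coordinates, as OpenCV has them. Camera axes: x right, y down, z forward; pixel columns grow to the right and rows downward; lengths in m; the calibration is good to about 2 mm. A picture is of the moment at which its call begins.
- r.hand_in(): hands the job in, once; it reports no verdict.
Trained networks look in a picture, given as the dict that the camera call returned (one of the last four; its "shot" number tells which), for a name from the list of things; names that differ only in an ending like _2 or _b are one class to them, and where a whole thing is asked for, a point or a joint stands for the part that bears it (a point fixed in the world has none). Each returns a list of dicts, best first, with "conf" (0 to 1); they miss things now and then, are a little off and sometimes report something else, mostly with a low value. They report only what shows in the picture. A call takes as long as a camera call. They do not tell look-alikes from the thing itself.
- r.boxes_of(picture, name): "position" ([row, column] as shares, 0 to 1, of the picture: columns of its width, rows of its height, amid what is visible of it).
- r.mark_of(picture, name): "position" ([row, column] as shares, 0 to 1, of the picture: columns of its width, rows of its height: a listed point, or the origin of a listed thing).
The state is a dict: "t": time; "joint_positions": joint angles; "joint_velocities": joint speeds; "tau": joint torques, N m; "tcp_pos": TCP position; "orientation": TCP orientation; "ft_force": force on the tool from outside, world axes, zero at the start; "wrist_torque": the same for the moment, N m; "gripper_width": finger opening in m.
Only numpy, scipy, OpenCV 4.12 (cv2) and the standard library are available. Lean on these libraries where they do the work, as an engineer would, in place of code of your own. Each camera call takes 0.05 s, during which the arm holds its last target.

## Working session

There is one attempt and no reset: what is moved stays moved. The work goes in short steps, Python scripts to look and compute and a tool call to move; the robot and the scene stay as the last step left them, time stands still between calls to the robot, and variables do not carry over. Pictures are saved under pics/ and viewed, and the job is handed in when it is done.

Besides the shell and the picture viewer there is one more tool, called after "Request:" by a JSON object that holds its "api" and its "payload". step_arm: Moves the arm, as the interface text tells. Its arguments: {"type":"object","properties":{"delta_pos":{"type":"array"},"angular":{"type":"array"},"claw":{"type":"array"}},"required":["delta_pos","angular","claw"]}

```bash
ls; mkdir -p pics
cat > h.py <<'E'
import numpy as np, cv2
from rig import r
from scipy.spatial.transform import Rotation as R
def cam(s):
    Rm=cv2.Rodrigues(np.array(s['rvec'],float))[0]; return Rm,np.array(s['tvec'],float).reshape(3)
def ray(s,u,v):
    a=(u-s['cx'])/s['fx'];b=(v-s['cy'])/s['fy'];x,y=a,b
    for _ in range(20):
        k=1+s['k1']*(x*x+y*y);x,y=a/k,b/k
    return np.array([x,y,1.])
def at_depth(s,u,v,d):
    Rm,t=cam(s);return Rm.T@(ray(s,u,v)*d-t)
def at_z(s,u,v,z):
    Rm,t=cam(s);c=-Rm.T@t;d=Rm.T@ray(s,u,v);return c+d*(z-c[2])/d[2]
def proj(s,p):
    Rm,t=cam(s);q=Rm@np.array(p,float)+t;x,y=q[:2]/q[2];k=1+s['k1']*(x*x+y*y)
    return np.array([s['fx']*x*k+s['cx'],s['fy']*y*k+s['cy']])
def cloud(s):
    Rm,t=cam(s);v,u=np.mgrid[0:480,0:640];a=(u-s['cx'])/s['fx'];b=(v-s['cy'])/s['fy'];x,y=a.copy(),b.copy()
    for _ in range(20):
        k=1+s['k1']*(x*x+y*y);x,y=a/k,b/k
    d=s['range_z'];P=np.stack([x*d,y*d,d],-1);W=(P-t)@Rm;W[d==0]=np.nan;return W
E
python3 - <<'E'
from h import *
print(r.state())
import pickle
for n in ['scene','side','wrist']:
    s=r.snapshot(n);cv2.imwrite(f'pics/{n}0.png',s['img']);pickle.dump(s,open(f'{n}0.pkl','wb'))
    Rm,t=cam(s);print(n,s['fx'],s['cx'],s['cy'],s['k1'],-Rm.T@t)
    for k in ['basket','bail_grip','bail_pivot','dip_stand','hanger_seat','prong_left','timer','dropper','slide_box','stain_jar','glass_screen']:
        print(k,[(round(d['conf'],2),round(d['position'][1]*640),round(d['position'][0]*480)) for d in r.mark_of(s,k)])
E
```

```text
pics
{'t': 0.0, 'joint_positions': array([-1.37250076e+00,  5.28434188e-01,  1.43391801e+00, -2.21731989e-05,
        1.18139219e+00, -1.78506063e-01]), 'joint_velocities': array([-1.90955577e-03,  7.50297996e-05,  8.90981493e-04,  5.94072691e-04,
        1.30768738e-03,  6.57287998e-04]), 'tau': array([-4.21185750e-04, -4.40045071e+01, -1.76593477e+01,  6.31854264e-02,
        5.82899828e-02, -1.87062428e-04]), 'tcp_pos': array([ 0.22984584, -0.58044887,  0.24058624]), 'orientation': array([-1.07571365e-03,  9.82303640e-01,  1.87292286e-01, -2.08968426e-05]), 'ft_force': array([ 1.02336577,  0.03062859, -0.05458958]), 'wrist_torque': array([-0.0297817 ,  0.00821195,  0.03005525]), 'gripper_width': 0.08688889748294282}
scene 508.613488224556 314.2389615726341 241.11387379560017 -0.08986110004929139 [-0.71547212  0.96355295  1.12137882]
basket [(0.58, 386, 269)]
bail_grip []
bail_pivot [(0.4, 383, 259)]
dip_stand [(0.73, 174, 349)]
hanger_seat [(0.93, 166, 291), (0.8, 308, 240)]
prong_left [(0.71, 155, 293), (0.59, 296, 233)]
timer [(0.74, 264, 285)]
dropper [(0.6, 361, 277)]
slide_bo
[... 219 characters left out ...]
1  0.98988245]
basket [(0.67, 337, 304)]
bail_grip [(0.47, 354, 315)]
bail_pivot [(0.94, 341, 295), (0.48, 353, 315)]
dip_stand [(0.79, 301, 264), (0.57, 239, 223)]
hanger_seat [(0.63, 303, 216), (0.41, 238, 180)]
prong_left [(0.61, 293, 204), (0.59, 311, 248), (0.57, 231, 171)]
timer [(0.65, 309, 247)]
dropper [(0.69, 320, 291)]
slide_box [(0.88, 402, 359), (0.2, 320, 289)]
stain_jar [(0.52, 325, 242)]
glass_screen []
wrist 343.2911876669947 319.77647969867957 238.73197580661778 -0.007590743414643691 [ 0.29951209 -0.55494437  0.38405041]
basket []
bail_grip []
bail_pivot []
dip_stand []
hanger_seat []
prong_left []
timer []
dropper []
slide_box [(0.76, 293, 38)]
stain_jar []
glass_screen []
```

View pics/scene0.png

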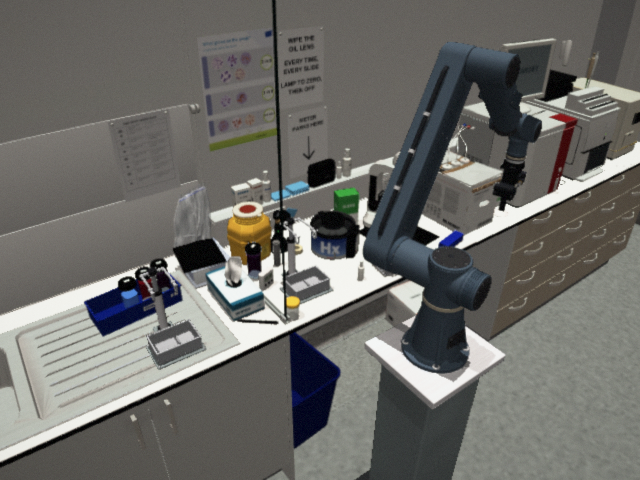

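View pics/side0.png

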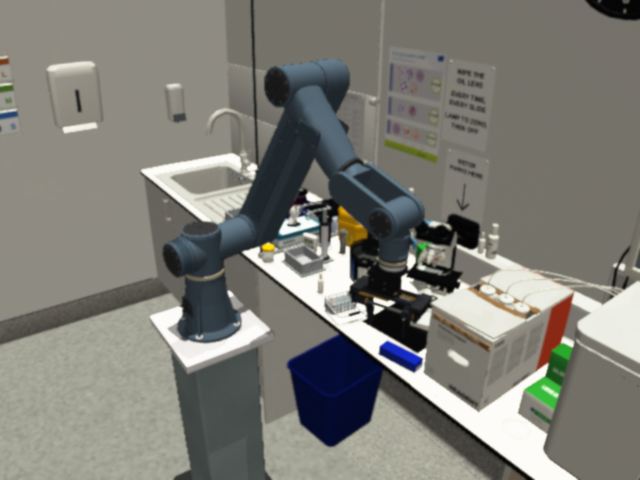

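View pics/wrist0.png

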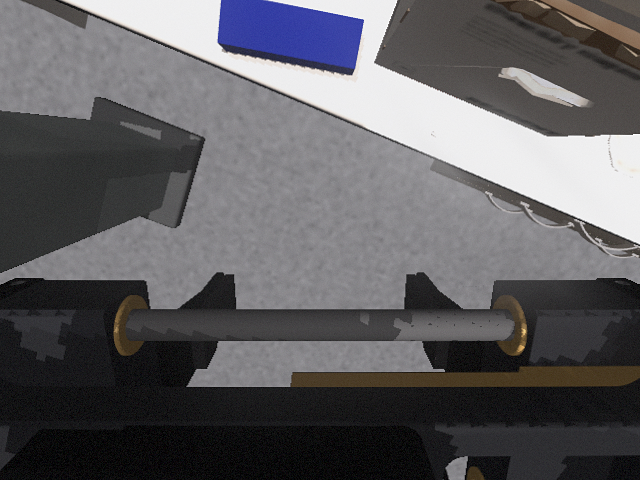

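Run:
```python
from h import *
import pickle
a=pickle.load(open('side0.pkl','rb'));b=pickle.load(open('scene0.pkl','rb'))
cv2.imwrite('pics/side_c.png',cv2.resize(a['img'][140:380,180:460],None,fx=2.8,fy=2.5,interpolation=cv2.INTER_CUBIC)[:600,:800])
cv2.imwrite('pics/scene_c.png',cv2.resize(b['img'][180:390,120:500],None,fx=2.1,fy=2.1,interpolation=cv2.INTER_CUBIC)[:600,:800])
# stands
for (u,v,z) in [(301,264,0),(239,223,0),(303,216,.215),(238,180,.215),(341,295,.038),(354,315,.03),(337,304,0),(309,247,0),(320,291,0),(402,359,0),(325,242,0)]: print('side',u,v,at_z(a,u,v,z).round(3))
for (u,v,z) in [(174,349,0),(166,291,.215),(308,240,.215),(383,259,.038),(386,269,0),(264,285,0),(361,277,0),(449,245,0),(255,274,0)]: print('scene',u,v,at_z(b,u,v,z).round(3))
```

```text
side 301 264 [0.47  0.172 0.   ]
side 239 223 [0.455 0.667 0.   ]
side 303 216 [0.465 0.148 0.215]
side 238 180 [0.453 0.648 0.215]
side 341 295 [ 0.42  -0.151  0.038]
side 354 315 [ 0.387 -0.263  0.03 ]
side 337 304 [ 0.411 -0.141  0.   ]
side 309 247 [ 0.581  0.279 -0.   ]
side 320 291 [ 0.413 -0.037  0.   ]
side 402 359 [ 0.386 -0.494  0.   ]
side 325 242 [0.665 0.28  0.   ]
scene 174 349 [0.462 0.665 0.   ]
scene 166 291 [0.472 0.65  0.215]
scene 308 240 [0.461 0.158 0.215]
scene 383 259 [ 0.418 -0.153  0.038]
scene 386 269 [ 0.402 -0.157  0.   ]
scene 264 285 [0.582 0.269 0.   ]
scene 361 277 [ 0.417 -0.048  0.   ]
scene 449 245 [ 0.377 -0.48   0.   ]
scene 255 274 [0.659 0.263 0.   ]
```

View pics/side_c.png

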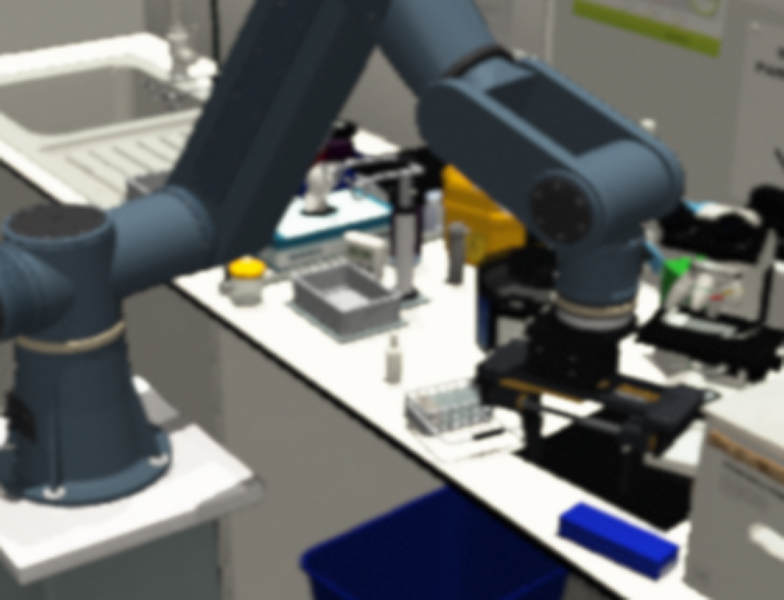

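View pics/scene_c.png

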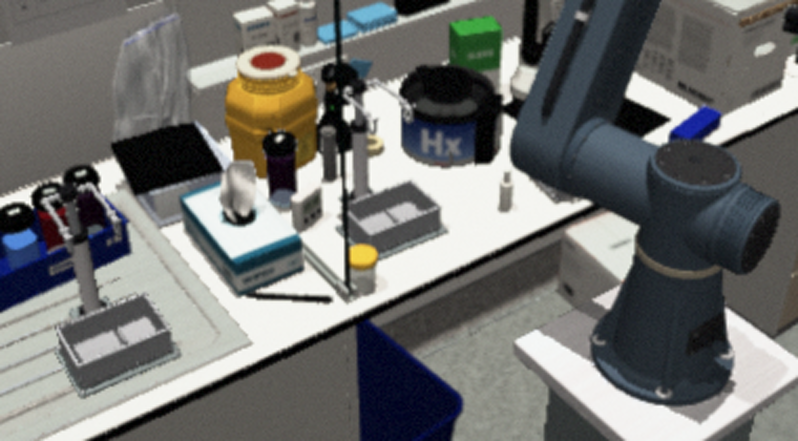

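The target stand is one of two look-alikes: side px (303,216) / scene px (308,240) at y≈0.155, and side px (238,180) / scene px (166,291) at y≈0.65, behind the glass. The one at y≈0.155 is farthest right, so it is the one meant. Next I'll look at the basket with the wrist camera.

Request:
{"api": "step_arm", "payload": {"delta_pos": [[20,-28,-9],[20,-28,-9],[20,-28,-9],[20,-28,-9],[20,-28,-9],[20,-28,-9],[20,-28,-9],[20,-28,-9],[20,-28,-9],[0,0,0]], "angular": [[0,0,0],[0,0,0],[0,0,0],[0,0,0],[0,0,0],[0,0,0],[0,0,0],[0,0,0],[0,0,0],[0,0,0]], "claw": [0,0,0,0,0,0,0,0,0,0]}}

```text
t: 2.8
tcp_pos: [0.3049, -0.2769, 0.3235]
orientation: [-0.0, 0.982, 0.189, 0.0]
ft_force: [-0.5, -0.3, 0.0]
gripper_width: 0.0873
```

```bash
cat >> h.py <<'E'
import pickle
def look(n,tag,names=()):
    s=r.snapshot(n);cv2.imwrite(f'pics/{n}{tag}.png',s['img']);pickle.dump(s,open(f'{n}{tag}.pkl','wb'))
    for k in names:
        print(n,k,[(round(d['conf'],2),round(d['position'][1]*640,1),round(d['position'][0]*480,1)) for d in r.mark_of(s,k)])
    return s
def st():
    s=r.state();q=s['orientation'];M=R.from_quat([q[1],q[2],q[3],q[0]]).as_matrix()
    print('t',round(s['t'],2),'tcp',(s['tcp_pos']*1000).round(1),'yawx',round(np.degrees(np.arctan2(M[1,0],M[0,0])),2),'z',M[:,2].round(4),'F',s['ft_force'].round(2),'w',round(s['gripper_width']*1000,1),'q6',s['joint_positions'].round(2))
    return s,M
def todelta(target):
    s,M=st();d=M.T@(np.array(target)-s['tcp_pos'])*1000;print('tool delta',d.round(1));return d
E
python3 - <<'E'
from h import *
st()
s=look('wrist','1',['basket','bail_grip','bail_pivot','dropper'])
E
```

```text
t 2.8 tcp [ 304.9 -276.9  323.5] yawx 21.8 z [ 9.e-04  6.e-04 -1.e+00] F [-0.48 -0.33  0.05] w 87.3 q6 [-1.01  0.12  1.82  0.    1.2   0.18]
wrist basket [(0.79, 266.3, 85.9)]
wrist bail_grip [(0.64, 330.4, 125.3)]
wrist bail_pivot [(0.69, 260.4, 80.2)]
wrist dropper [(0.86, 171.1, 43.8)]
```

View pics/wrist1.png

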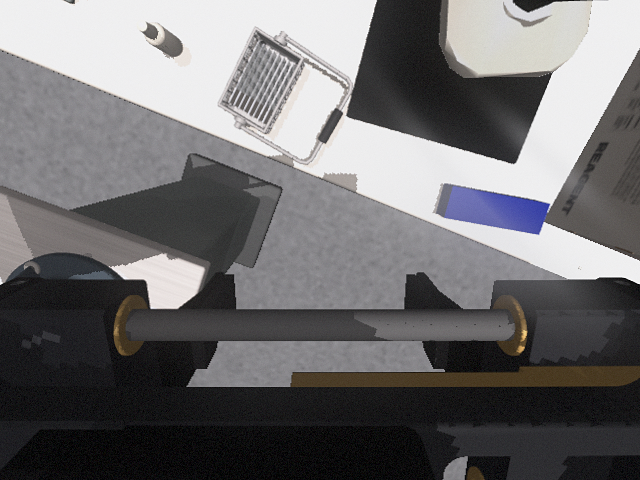

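The picture shows the basket at about (262,80), its bail folded toward the right, the black roller at (331,126) and the pivot bosses at about (281,38) and (239,126). The dropper is at (165,40).

Run:
```python
from h import *
s=pickle.load(open('wrist1.pkl','rb'))
cv2.imwrite('pics/w1c.png',cv2.resize(s['img'][15:175,200:370],None,fx=3.7,fy=3.7,interpolation=cv2.INTER_CUBIC))
for u,v,z,n in [(331,126,.03,'grip'),(281,38,.038,'b1'),(239,126,.038,'b2'),(260.4,80.2,.038,'piv'),(330.4,125.3,.03,'gripnet'),(171.1,43.8,0,'drop')]:
    print(n,at_z(s,u,v,z).round(4))
W=cloud(s); img=s['img'].astype(int)
# black grip pixels
m=(img.max(2)<70);m[:100]=0;m[150:]=0;m[:,:310]=0;m[:,348:]=0
vv,uu=np.nonzero(m);print(len(vv),np.c_[uu,vv].mean(0),np.nanmedian(W[m],0).round(4))
```

```text
grip [ 0.3977 -0.2553  0.03  ]
b1 [ 0.4631 -0.1678  0.038 ]
b2 [ 0.3566 -0.1538  0.038 ]
piv [ 0.4135 -0.1608  0.038 ]
gripnet [ 0.3982 -0.2543  0.03  ]
drop [ 0.4153 -0.0379  0.    ]
57 [333.68421053 121.70175439] [ 0.4065 -0.2572  0.0334]
```

View pics/w1c.png

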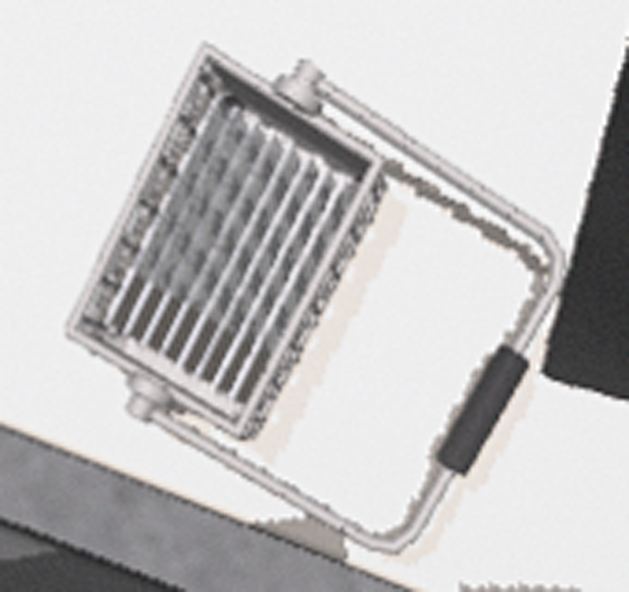

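Run:
```python
from h import *
s=pickle.load(open('wrist1.pkl','rb'))
f=lambda x,y,z:at_z(s,200+x/3.7,15+y/3.7,z)
for (a,b,z,n) in [((303,85),(143,398),.038,'boss'),((513,352),(453,470),.03,'gripends'),((555,250),(392,545),.03,'corners'),((205,48),(72,328),.04,'rimL'),((380,160),(245,435),.04,'rimR'),((330,95),(545,225),.034,'leg1'),((160,408),(350,530),.034,'leg2'),((205,48),(380,160),.04,'rimT')]:
    A,B=f(*a,z),f(*b,z);d=B-A;print(n,A.round(4),B.round(4),'mid',((A+B)/2).round(4),'len',np.linalg.norm(d).round(4),'ang',np.degrees(np.arctan2(d[1],d[0])).round(1))
```

```text
boss [ 0.4635 -0.1687  0.038 ] [ 0.3602 -0.1522  0.038 ] mid [ 0.4118 -0.1605  0.038 ] len 0.1046 ang 170.9
gripends [ 0.4178 -0.2569  0.03  ] [ 0.3765 -0.2527  0.03  ] mid [ 0.3972 -0.2548  0.03  ] len 0.0415 ang 174.1
corners [ 0.4509 -0.2575  0.03  ] [ 0.3464 -0.2427  0.03  ] mid [ 0.3986 -0.2501  0.03  ] len 0.1055 ang 172.0
rimL [ 0.4615 -0.1385  0.04  ] [ 0.3718 -0.1253  0.04  ] mid [ 0.4167 -0.1319  0.04  ] len 0.0906 ang 171.6
rimR [ 0.4526 -0.198   0.04  ] [ 0.3617 -0.1866  0.04  ] mid [ 0.4071 -0.1923  0.04  ] len 0.0916 ang 172.9
leg1 [ 0.4648 -0.1766  0.034 ] [ 0.4556 -0.2517  0.034 ] mid [ 0.4602 -0.2141  0.034 ] len 0.0757 ang -97.0
leg2 [ 0.3592 -0.1573  0.034 ] [ 0.346  -0.2281  0.034 ] mid [ 0.3526 -0.1927  0.034 ] len 0.072 ang -100.5
rimT [ 0.4615 -0.1385  0.04  ] [ 0.4526 -0.198   0.04  ] mid [ 0.457  -0.1682  0.04  ] len 0.0601 ang -98.6
```

```bash
cat >> h.py <<'E'
def plan(pos,yawdeg,n,rnd=1):
    """n rows; body deltas mm for shift then turn about tool z; prints"""
    s,M=st();p=s['tcp_pos']*1000;yaw=np.arctan2(M[1,0],M[0,0]);T=np.array(pos)*1000
    dy=(np.radians(yawdeg)-yaw+np.pi)%(2*np.pi)-np.pi
    w=round(-dy/n,3);rows=[]
    for i in range(n):
        rem=(T-p)/(n-i);c,si=np.cos(yaw),np.sin(yaw)
        b=np.array([c*rem[0]+si*rem[1],si*rem[0]-c*rem[1],-rem[2]]).round(rnd)
        rows.append(b.tolist());p=p+np.array([c*b[0]+si*b[1],si*b[0]-c*b[1],-b[2]]);yaw-=w
    print('rows',rows,'w',w,'end',p.round(1),np.degrees(yaw).round(2))
E
python3 - <<'E'
from h import *
plan([.46,-.01,.36],90,9,0)
E
```

```text
t 3.05 tcp [ 304.6 -281.6  322.4] yawx 21.54 z [-1.e-04 -4.e-04 -1.e+00] F [ 0.23 -0.15  0.09] w 87.1 q6 [-1.02  0.13  1.81 -0.    1.2   0.18]
rows [[27.0, -22.0, -4.0], [30.0, -18.0, -4.0], [32.0, -14.0, -4.0], [33.0, -9.0, -4.0], [34.0, -5.0, -4.0], [35.0, -0.0, -4.0], [35.0, 4.0, -5.0], [34.0, 9.0, -4.0], [32.0, 13.0, -5.0]] w -0.133 end [460.1  -9.7 360.4] 90.12
```

Request:
{"api": "step_arm", "payload": {"delta_pos": [[27,-22,-4],[30,-18,-4],[32,-14,-4],[33,-9,-4],[34,-5,-4],[35,0,-4],[35,4,-5],[34,9,-4],[32,13,-5],[0,0,0]], "angular": [[0,0,-0.133],[0,0,-0.133],[0,0,-0.133],[0,0,-0.133],[0,0,-0.133],[0,0,-0.133],[0,0,-0.133],[0,0,-0.133],[0,0,-0.133],[0,0,0]], "claw": [0,0,0,0,0,0,0,0,0,0]}}

```text
t: 4.05
tcp_pos: [0.4622, -0.0068, 0.3606]
orientation: [0.0, 0.704, 0.71, 0.001]
ft_force: [0.3, -0.9, 0.1]
gripper_width: 0.087
```

Run:
```python
from h import *
st()
s=look('wrist','2',['hanger_seat','prong_left','dip_stand','dropper','timer','stain_jar','glass_screen'])
st()
```

```text
t 4.05 tcp [462.2  -6.8 360.6] yawx 90.44 z [ 0.0018  0.001  -1.    ] F [ 0.3  -0.92  0.14] w 87.0 q6 [-0.26  0.17  1.65  0.    1.32 -0.27]
wrist hanger_seat []
wrist prong_left []
wrist dip_stand [(0.94, 326.1, 71.1)]
wrist dropper [(0.68, 285.7, 212.4)]
wrist timer []
wrist stain_jar []
wrist glass_screen []
t 4.45 tcp [459.5  -9.5 360.4] yawx 90.04 z [-5.e-04 -1.e-04 -1.e+00] F [-0.44 -0.44 -0.16] w 87.2 q6 [-0.26  0.16  1.66 -0.    1.32 -0.27]
```

View pics/wrist2.png

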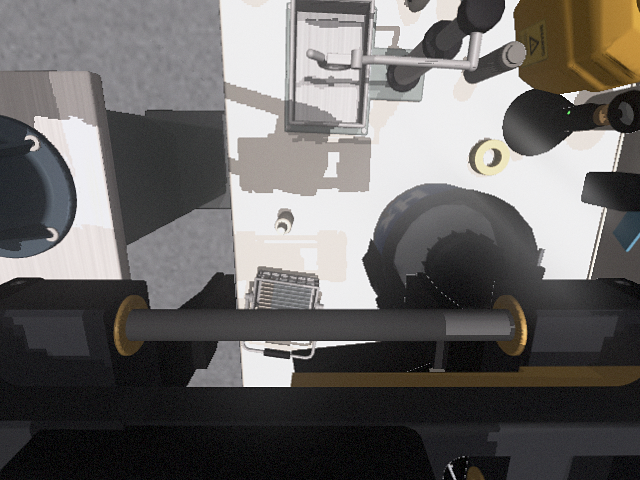

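Run:
```python
from h import *
b=pickle.load(open('scene0.pkl','rb'))
for u,v in [(285,319),(269,298),(262,291)]: print(at_z(b,u,v,0).round(3))
plan([.46,.06,.36],90,4,0)
```

```text
[0.383 0.306 0.   ]
[0.508 0.293 0.   ]
[0.556 0.293 0.   ]
t 4.45 tcp [459.5  -9.5 360.4] yawx 90.04 z [-5.e-04 -1.e-04 -1.e+00] F [-0.44 -0.44 -0.16] w 87.2 q6 [-0.26  0.16  1.66 -0.    1.32 -0.27]
rows [[17.0, 0.0, 0.0], [18.0, 0.0, 0.0], [17.0, 0.0, 0.0], [18.0, 0.0, 0.0]] w 0.0 end [459.5  60.5 360.4] 90.04
```

Request:
{"api": "step_arm", "payload": {"delta_pos": [[15,0,0],[15,0,0],[20,0,0],[15,0,0],[5,0,0],[0,0,0],[0,0,0],[0,0,0],[0,0,0],[0,0,0]], "angular": [[0,0,0],[0,0,0],[0,0,0],[0,0,0],[0,0,0],[0,0,0],[0,0,0],[0,0,0],[0,0,0],[0,0,0]], "claw": [0,0,0,0,0,0,0,0,0,0]}}

```text
t: 5.45
tcp_pos: [0.4598, 0.061, 0.3606]
orientation: [0.0, 0.706, 0.708, -0.0]
ft_force: [0.8, -0.5, 0.3]
gripper_width: 0.0869
```

Run:
```python
from h import *
s=look('wrist','3',['hanger_seat','prong_left','dip_stand','timer','stain_jar','glass_screen'])
cv2.imwrite('pics/w3c.png',cv2.resize(s['img'][0:190,260:530],None,fx=2.9,fy=2.9,interpolation=cv2.INTER_CUBIC))
st()
```

```text
wrist hanger_seat []
wrist prong_left [(0.64, 317.4, 55.5), (0.61, 289.0, 327.3)]
wrist dip_stand [(0.59, 327.0, 125.3)]
wrist timer [(0.89, 407.1, 44.4)]
wrist stain_jar []
wrist glass_screen []
t 5.8 tcp [459.7  61.5 360.6] yawx 90.17 z [ 1.e-04 -0.e+00 -1.e+00] F [-0.27 -0.47  0.94] w 87.1 q6 [-0.11  0.17  1.65 -0.    1.32 -0.11]
```

View pics/w3c.png

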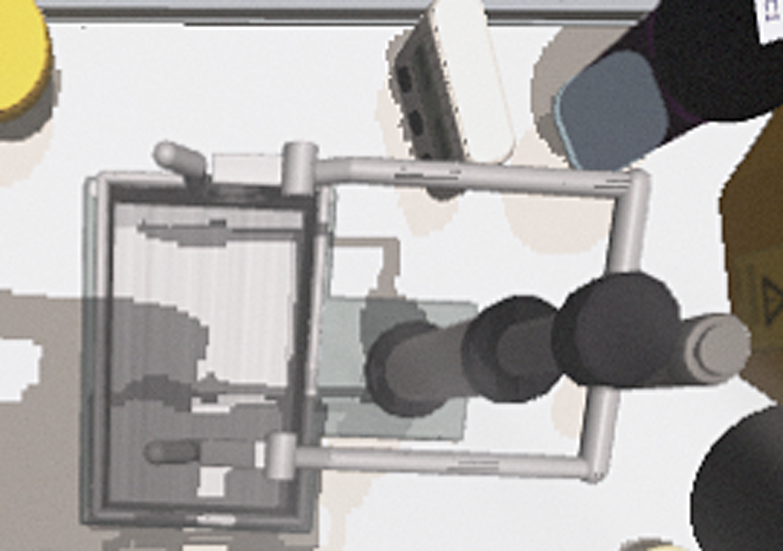

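View pics/wrist3.png

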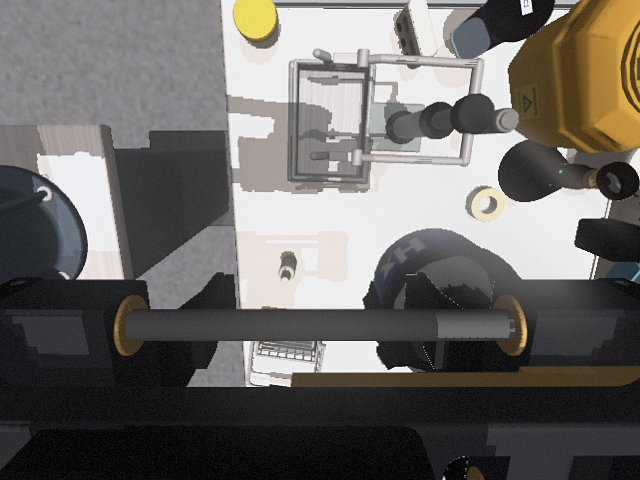

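Run:
```python
from h import *
s=pickle.load(open('wrist3.pkl','rb'))
W=cloud(s)
f=lambda x,y,z:at_z(s,260+x/2.9,y/2.9,z)
d=lambda x,y:W[int(round(y/2.9)),int(round(260+x/2.9))].round(4)
for (a,b,z,n) in [((168,156),(156,452),.249,'tips'),((630,180),(598,464),.235,'xbar ends'),((300,165),(281,453),.238,'keeper posts'),((617,226),(601,430),.235,'xbar mids')]:
    A,B=f(*a,z),f(*b,z);q=A-B;print(n,A.round(4),B.round(4),'mid',((A+B)/2).round(4),'len',np.linalg.norm(q).round(4),'yaw',np.degrees(np.arctan2(-q[0],q[1])).round(1),d(*a),d(*b))
for (a,b,z,n) in [((400,176),(600,183),.239,'prongL'),((330,458),(570,467),.239,'prongR')]:
    A,B=f(*a,z),f(*b,z);q=B-A;print(n,A.round(4),B.round(4),'yaw',np.degrees(np.arctan2(q[1],q[0])).round(1),d(*a),d(*b))
# trough rim corners
C=[f(x,y,.053) for x,y in [(92,180),(325,190),(85,520),(315,523)]]
print(np.round(C,4),np.mean(C,0).round(4))
# foot of screen
for x in (50,560): print('screen',f(x,20,0).round(3))
```

```text
tips [0.4591 0.1914 0.249 ] [0.4563 0.1249 0.249 ] mid [0.4577 0.1581 0.249 ] len 0.0666 yaw -2.4 [0.4591 0.1917 0.2473] [0.4564 0.1247 0.2474]
xbar ends [0.5723 0.1898 0.235 ] [0.5723 0.1218 0.235 ] mid [0.5723 0.1558 0.235 ] len 0.068 yaw 0.0 [0.5711 0.1893 0.2376] [0.5711 0.1219 0.2375]
keeper posts [0.4909 0.1921 0.238 ] [0.4885 0.1244 0.238 ] mid [0.4897 0.1582 0.238 ] len 0.0678 yaw -2.1 [0.4904 0.1916 0.24  ] [0.4884 0.1246 0.2395]
xbar mids [0.5704 0.1794 0.235 ] [0.5721 0.1305 0.235 ] mid [0.5712 0.1549 0.235 ] len 0.049 yaw 2.0 [0.5695 0.179  0.2374] [0.5709 0.1307 0.2375]
prongL [0.515  0.1895 0.239 ] [0.5634 0.1883 0.239 ] yaw -1.5 [0.5148 0.1891 0.2401] [0.5636 0.1884 0.2389]
prongR [0.5011 0.1232 0.239 ] [0.5635 0.1212 0.239 ] yaw -1.8 [0.5009 0.1232 0.2409] [0.5643 0.1211 0.2377]
[[0.4267 0.2268 0.053 ]
 [0.5227 0.2234 0.053 ]
 [0.4211 0.0882 0.053 ]
 [0.5241 0.0873 0.053 ]] [0.4736 0.1564 0.053 ]
screen [0.405 0.302 0.   ]
screen [0.631 0.303 0.   ]
```

Run:
```python
from h import *
a=look('side','3');b=look('scene','3')
pts=[(.4591,.1914,.249),(.4563,.1249,.249),(.5723,.1898,.235),(.5723,.1218,.235),(.4735,.1577,.215)]
for n,s in (('side',a),('scene',b)):
    c=proj(s,pts[4]);x,y=int(c[0])-40,int(c[1])-35
    im=cv2.resize(s['img'][y:y+70,x:x+90],None,fx=8,fy=8,interpolation=cv2.INTER_CUBIC)
    for i,p in enumerate(pts[:4]):
        q=((proj(s,p)-[x,y]+.5)*8).astype(int);cv2.circle(im,tuple(int(k) for k in q),3,(0,0,255),1)
    print(n,x,y,[proj(s,p).round(1).tolist() for p in pts]);cv2.imwrite(f'pics/{n}3c.png',im)
```

```text
side 263 179 [[295.3, 204.2], [304.5, 210.0], [320.1, 201.6], [330.5, 207.1], [303.5, 214.6]]
scene 265 203 [[299.8, 234.5], [317.0, 228.8], [281.9, 223.6], [298.4, 217.9], [306.0, 238.3]]
```

View pics/side3c.png

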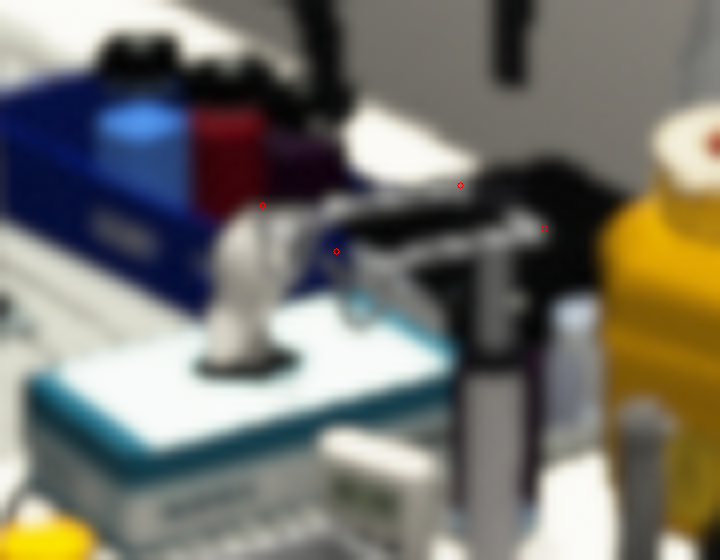

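View pics/scene3c.png

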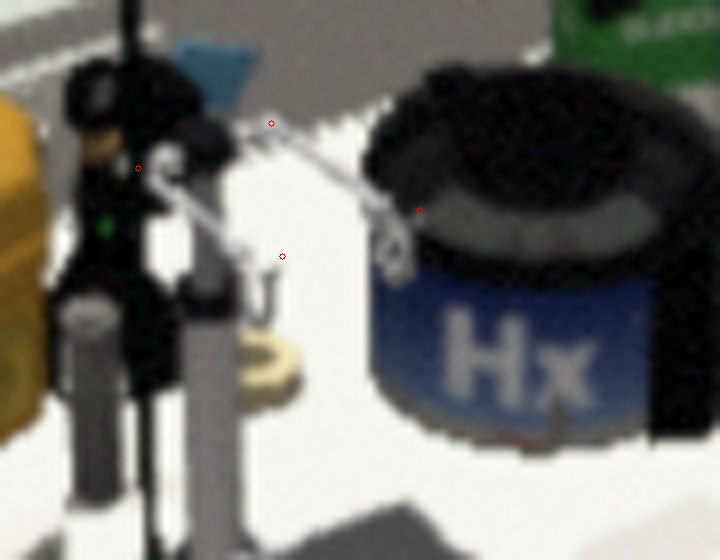

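Run:
```python
from h import *
for n in ['wrist1','wrist2','wrist3']:
    W=cloud(pickle.load(open(n+'.pkl','rb')))[:265].reshape(-1,3)
    W=W[np.isfinite(W[:,0])]
    for x0 in np.arange(.3,.9,.1):
        print(n,round(x0,1),[(round(y0,1),round(float(np.percentile(q,99)),3)) for y0 in np.arange(-.6,.3,.1) if len(q:=W[(W[:,0]>x0)&(W[:,0]<x0+.1)&(W[:,1]>y0)&(W[:,1]<y0+.1)][:,2])>20])
plan([.5,-.235,.32],171.7,12,0)
```

```text
wrist1 0.3 [(np.float64(-0.6), 0.145), (np.float64(-0.5), 0.033), (np.float64(-0.4), 0.001), (np.float64(-0.3), 0.036), (np.float64(-0.2), 0.043), (np.float64(-0.1), 0.002), (np.float64(-0.0), 0.002), (np.float64(0.1), 0.002)]
wrist1 0.4 [(np.float64(-0.6), 0.136), (np.float64(-0.5), 0.003), (np.float64(-0.4), 0.002), (np.float64(-0.3), 0.036), (np.float64(-0.2), 0.042), (np.float64(-0.1), 0.08), (np.float64(-0.0), 0.002), (np.float64(0.1), 0.002)]
wrist1 0.5 [(np.float64(-0.6), 0.071), (np.float64(-0.5), 0.065), (np.float64(-0.4), 0.17), (np.float64(-0.3), 0.002), (np.float64(-0.2), 0.001)]
wrist1 0.6 [(np.float64(-0.6), 0.009), (np.float64(-0.5), 0.058)]
wrist1 0.7 []
wrist1 0.8 []
wrist1 0.9 []
wrist2 0.3 [(np.float64(-0.2), 0.001), (np.float64(-0.1), 0.001), (np.float64(-0.0), 0.001), (np.float64(0.1), 0.002), (np.float64(0.2), 0.002)]
wrist2 0.4 [(np.float64(-0.2), 0.001), (np.float64(-0.1), 0.079), (np.float64(-0.0), 0.054), (np.float64(0.1), 0.246), (np.float64(0.2), 0.054)]
wrist2 0.5 [(np.float64(-0.2), 0.033), (np.float64(-0.1), 0.152), (np.float64(-0.0), 0.13), (np.float64
[... 822 characters left out ...]
135), (np.float64(0.1), 0.105), (np.float64(0.2), 0.131)]
wrist3 0.7 [(np.float64(-0.1), 0.001), (np.float64(-0.0), 0.174), (np.float64(0.1), 0.184), (np.float64(0.2), 0.184)]
wrist3 0.8 [(np.float64(-0.1), 0.093), (np.float64(-0.0), 0.093), (np.float64(0.1), 0.1)]
wrist3 0.9 []
t 5.9 tcp [459.7  61.5 360.6] yawx 90.18 z [ 0. -0. -1.] F [-0.65 -0.33 -0.08] w 87.0 q6 [-0.11  0.17  1.65  0.    1.32 -0.11]
rows [[-25.0, 3.0, 3.0], [-25.0, 0.0, 3.0], [-25.0, -3.0, 3.0], [-24.0, -5.0, 4.0], [-23.0, -8.0, 3.0], [-22.0, -11.0, 4.0], [-21.0, -14.0, 3.0], [-19.0, -16.0, 4.0], [-17.0, -18.0, 3.0], [-15.0, -20.0, 4.0], [-12.0, -22.0, 3.0], [-10.0, -23.0, 4.0]] w -0.119 end [ 500.  -234.5  319.6] 171.99
```

Request:
{"api": "step_arm", "payload": {"delta_pos": [[-25,3,3],[-25,0,3],[-25,-3,3],[-24,-5,4],[-23,-8,3],[-22,-11,4],[-21,-14,3],[-19,-16,4],[-17,-18,3],[-15,-20,4]], "angular": [[0,0,-0.119],[0,0,-0.119],[0,0,-0.119],[0,0,-0.119],[0,0,-0.119],[0,0,-0.119],[0,0,-0.119],[0,0,-0.119],[0,0,-0.119],[0,0,-0.119]], "claw": [0,0,0,0,0,0,0,0,0,0]}}

```text
t: 6.9
tcp_pos: [0.4933, -0.1859, 0.3265]
orientation: [0.0, 0.185, 0.983, 0.0]
ft_force: [-0.1, 0.8, 0.1]
gripper_width: 0.0873
```

Request:
{"api": "step_arm", "payload": {"delta_pos": [[-12,-22,3],[-10,-23,4],[0,0,0],[0,0,0],[0,0,0],[0,0,0],[0,0,0],[0,0,0],[0,0,0],[0,0,0]], "angular": [[0,0,-0.119],[0,0,-0.119],[0,0,0],[0,0,0],[0,0,0],[0,0,0],[0,0,0],[0,0,0],[0,0,0],[0,0,0]], "claw": [0,0,0,0,0,0,0,0,0,0]}}

```text
t: 7.9
tcp_pos: [0.5, -0.2344, 0.3196]
orientation: [0.0, 0.07, 0.998, -0.0]
ft_force: [1.0, 0.1, -0.0]
gripper_width: 0.0873
```

Run:
```python
from h import *
st()
s=look('wrist','4',['basket','bail_grip','bail_pivot','dropper'])
for p in [(.4118,-.1605,.038),(.3981,-.2542,.03)]: print(proj(s,p))
```

```text
t 7.9 tcp [ 500.  -234.4  319.6] yawx 172.0 z [ 1.e-04 -1.e-04 -1.e+00] F [ 0.99  0.13 -0.01] w 87.3 q6 [-0.64  0.34  1.52  0.    1.28 -2.07]
wrist basket [(0.86, 368.7, 118.8)]
wrist bail_grip [(0.59, 293.8, 119.8)]
wrist bail_pivot [(0.81, 370.5, 121.3)]
wrist dropper [(0.72, 460.0, 107.6)]
[372.25058315 120.74863112]
[291.94152146 120.58714553]
```

View pics/wrist4.png

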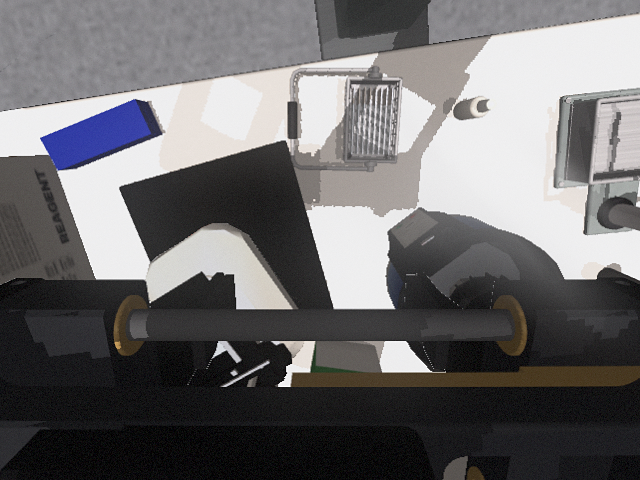

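Run:
```python
from h import *
s=pickle.load(open('wrist4.pkl','rb'))
cv2.imwrite('pics/w4c.png',cv2.resize(s['img'][55:185,275:415],None,fx=5,fy=4.6,interpolation=cv2.INTER_CUBIC))
```

View pics/w4c.png

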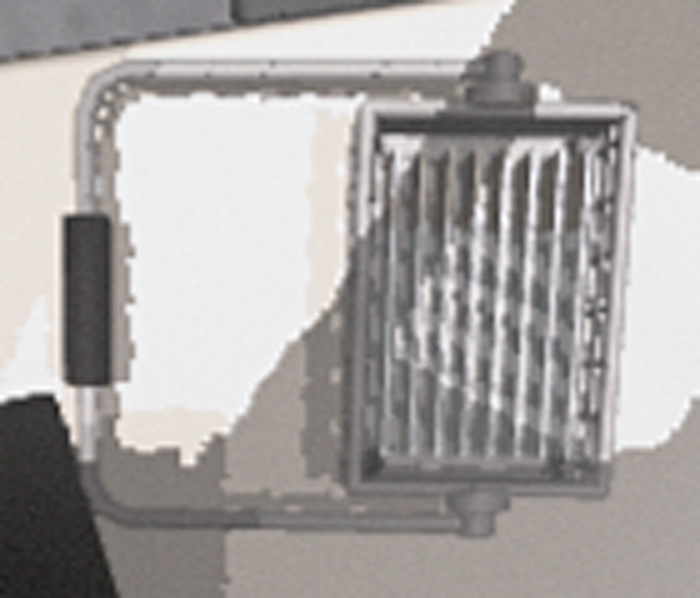

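Run:
```python
from h import *
plan([.398,-.2545,.10],171.2,9,0)
```

```text
t 8.15 tcp [ 500.  -234.6  319.5] yawx 171.99 z [ 0.  0. -1.] F [-0.41  0.24  0.19] w 87.0 q6 [-0.64  0.34  1.52  0.    1.28 -2.07]
rows [[11.0, -4.0, 24.0], [11.0, -4.0, 24.0], [11.0, -4.0, 25.0], [11.0, -4.0, 24.0], [11.0, -4.0, 25.0], [11.0, -4.0, 24.0], [11.0, -4.0, 25.0], [10.0, -3.0, 24.0], [11.0, -4.0, 25.0]] w 0.002 end [ 397.9 -254.8   99.5] 170.95
```

Request:
{"api": "step_arm", "payload": {"delta_pos": [[11,-4,24],[11,-4,24],[11,-4,25],[11,-4,24],[11,-4,25],[11,-4,24],[11,-4,25],[10,-3,24],[11,-4,25],[0,0,0]], "angular": [[0,0,0.002],[0,0,0.002],[0,0,0.002],[0,0,0.002],[0,0,0.002],[0,0,0.002],[0,0,0.002],[0,0,0],[0,0,0],[0,0,0]], "claw": [0,0,0.2,0.4,0.4,0.4,0.4,0.4,0.4,0.4]}}

```text
t: 9.15
tcp_pos: [0.3955, -0.2533, 0.0972]
orientation: [-0.003, 0.078, 0.997, 0.003]
ft_force: [0.1, 1.3, -0.6]
gripper_width: 0.0525
```

Run:
```python
from h import *
todelta([.398,-.2545,.030])
s=look('wrist','5')
```

```text
t 9.15 tcp [ 395.5 -253.3   97.2] yawx 171.1 z [-0.0054  0.0055 -1.    ] F [ 0.08  1.34 -0.65] w 52.5 q6 [-0.81  0.58  1.94 -0.    0.64 -2.22]
tool delta [-3.1 -1.1 67.2]
```

View pics/wrist5.png

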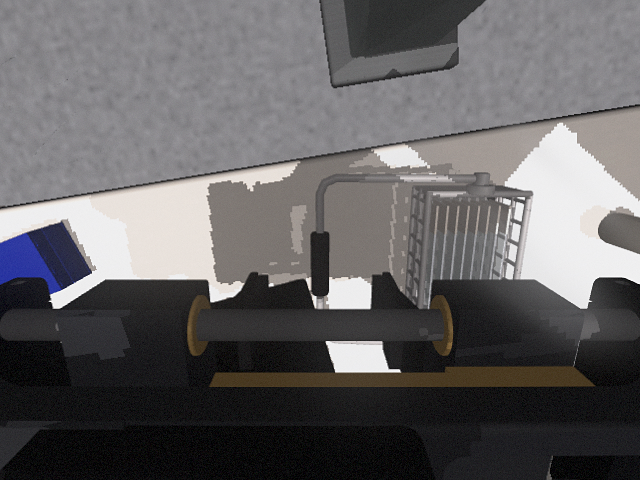

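Run:
```python
from h import *
s=pickle.load(open('wrist5.pkl','rb'));Rm,t=cam(s)
print('camC',-Rm.T@t,'fwd',Rm[2]); print(at_z(s,320,264,.03),proj(s,[.398,-.2545,.03]))
```

```text
camC [ 0.32449416 -0.24363706  0.24021233] fwd [ 0.26054475 -0.03551447 -0.96480835]
[ 0.39804543 -0.25383844  0.03      ] [318.98001342 264.08460113]
```

The roller shows at (320,264), between the fingers (columns 250 and 385), which agrees with the computed (319,264). I'll go down and grip it.

Request:
{"api": "step_arm", "payload": {"delta_pos": [[0,0,12],[0,0,15],[0,0,15],[0,0,14],[0,0,9],[0,0,4],[0,0,0],[0,0,0],[0,0,0],[0,0,0]], "angular": [[0,0,0],[0,0,0],[0,0,0],[0,0,0],[0,0,0],[0,0,0],[0,0,0],[0,0,0],[0,0,0],[0,0,0]], "claw": [0.4,0.4,0.4,0.4,0.4,0.4,0.5,0.6,0.7,0.8]}}

```text
t: 10.2
tcp_pos: [0.3982, -0.255, 0.031]
orientation: [0.0, 0.077, 0.997, -0.0]
ft_force: [0.0, 0.4, 0.3]
gripper_width: 0.0283
```

Request:
{"api": "step_arm", "payload": {"delta_pos": [[0,0,0],[0,0,0],[0,0,0],[0,0,0],[0,0,0],[0,0,0],[0,0,0],[0,0,0],[0,0,0],[0,0,0]], "angular": [[0,0,0],[0,0,0],[0,0,0],[0,0,0],[0,0,0],[0,0,0],[0,0,0],[0,0,0],[0,0,0],[0,0,0]], "claw": [0.85,0.9,0.95,1,1,1,1,1,1,1]}}

```text
t: 11.2
tcp_pos: [0.3977, -0.2545, 0.0305]
orientation: [-0.0, 0.077, 0.997, 0.0]
ft_force: [0.6, 2.3, 0.4]
gripper_width: 0.0107
```

Run:
```python
from h import *
st()
s=look('wrist','6');st()
W=cloud(s)
```

```text
t 11.2 tcp [ 397.7 -254.5   30.5] yawx 171.19 z [-5.e-04  6.e-04 -1.e+00] F [0.63 2.28 0.45] w 10.7 q6 [-0.81  0.71  1.96  0.    0.47 -2.22]
t 11.25 tcp [ 397.8 -254.5   30.5] yawx 171.19 z [-4.e-04  6.e-04 -1.e+00] F [0.15 2.39 0.44] w 10.9 q6 [-0.81  0.71  1.96  0.    0.47 -2.22]
```

View pics/wrist6.png

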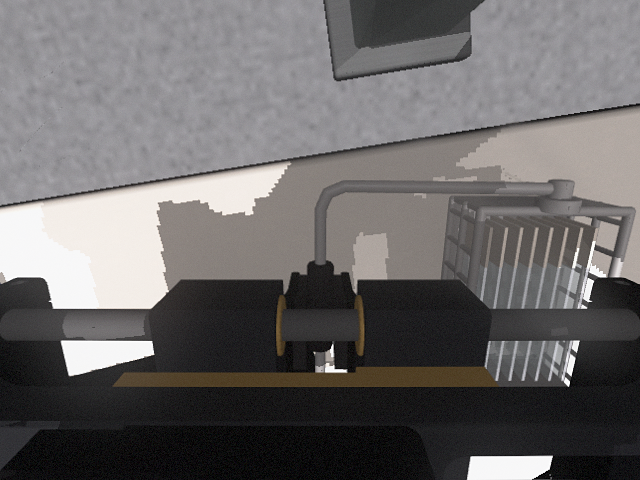

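Gripped: the width of 10.7 mm fits the 12 mm roller, and the picture shows it between the pads at (320,320). Next I compute the arc.

Run:
```python
import numpy as np
phi=np.linspace(-.079,1.565,21);Y=-95*np.cos(phi);Z=95*np.sin(phi);Y=Y-Y[0];Z=Z-Z[0]
c=np.zeros(2);o=[]
for a,b in zip(Y[1:],Z[1:]):
    d=(np.round(np.array([a,b])*2)/2-c);c+=d;o.append([0,float(d[0]),float(-d[1])])
print(o[:10]);print(o[10:],c)
```

```text
[[0, -0.5, -8.0], [0, 0.5, -7.5], [0, 1.0, -8.0], [0, 1.5, -7.5], [0, 2.5, -7.5], [0, 2.5, -7.0], [0, 3.5, -7.0], [0, 4.0, -7.0], [0, 4.5, -6.5], [0, 5.0, -6.0]]
[[0, 6.0, -5.5], [0, 5.5, -5.0], [0, 6.5, -4.5], [0, 6.5, -4.0], [0, 7.0, -3.5], [0, 7.5, -2.5], [0, 7.5, -2.5], [0, 7.5, -1.5], [0, 8.0, -1.0], [0, 7.5, -0.5]] [ 94.  102.5]
```

Request:
{"api": "step_arm", "payload": {"delta_pos": [[0,-0.5,-8],[0,0.5,-7.5],[0,1,-8],[0,1.5,-7.5],[0,2.5,-7.5],[0,2.5,-7],[0,3.5,-7],[0,4,-7],[0,4.5,-6.5],[0,5,-6]], "angular": [[0,0,0],[0,0,0],[0,0,0],[0,0,0],[0,0,0],[0,0,0],[0,0,0],[0,0,0],[0,0,0],[0,0,0]], "claw": [1,1,1,1,1,1,1,1,1,1]}}

```text
t: 12.25
tcp_pos: [0.4018, -0.2302, 0.1031]
orientation: [0.0, 0.077, 0.997, -0.0]
ft_force: [0.4, 0.9, -1.5]
gripper_width: 0.011
```

Run:
```python
from h import *
st()
s=look('wrist','7',['bail_pivot','basket'])
a=look('side','7');cv2.imwrite('pics/side7c.png',cv2.resize(a['img'][230:350,270:430],None,fx=5,fy=5))
```

```text
t 12.25 tcp [ 401.8 -230.2  103.1] yawx 171.19 z [ 2.e-04 -2.e-04 -1.e+00] F [ 0.38  0.94 -1.52] w 11.0 q6 [-0.76  0.56  1.95  0.    0.63 -2.18]
wrist bail_pivot [(0.78, 426.1, 261.0)]
wrist basket [(0.61, 413.6, 243.2)]
```

View pics/wrist7.png

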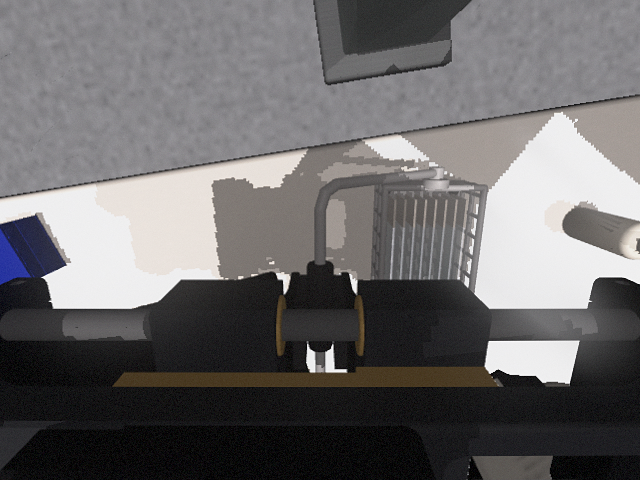

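View pics/side7c.png

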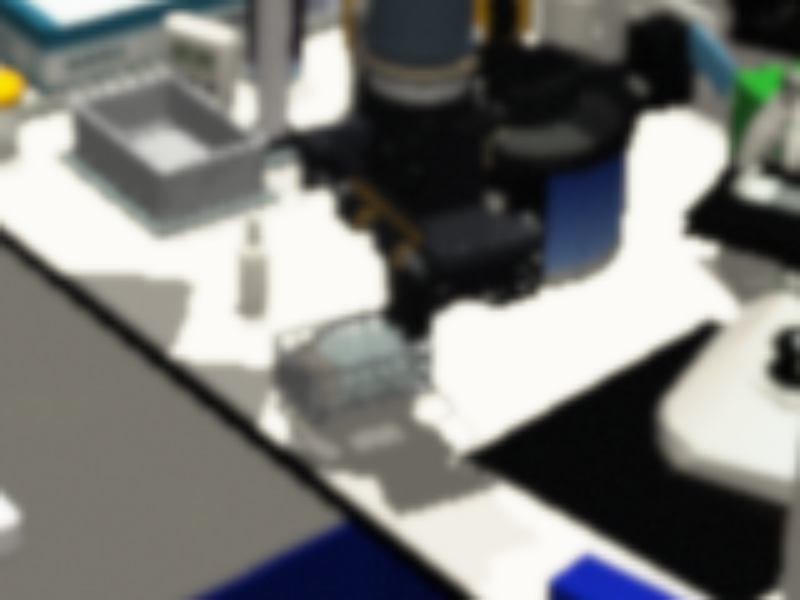

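The bail has swung to about 49°, with the boss at (436,180). The basket still stands flat and the forces stay below 2 N. I'll carry on with the second half of the arc.

Request:
{"api": "step_arm", "payload": {"delta_pos": [[0,6,-5.5],[0,5.5,-5],[0,6.5,-4.5],[0,6.5,-4],[0,7,-3.5],[0,7.5,-2.5],[0,7.5,-2.5],[0,7.5,-1.5],[0,8,-1],[0,7.5,0]], "angular": [[0,0,0],[0,0,0],[0,0,0],[0,0,0],[0,0,0],[0,0,0],[0,0,0],[0,0,0],[0,0,0],[0,0,0]], "claw": [1,1,1,1,1,1,1,1,1,1]}}

```text
t: 13.45
tcp_pos: [0.4126, -0.1612, 0.1332]
orientation: [0.0, 0.077, 0.997, -0.0]
ft_force: [-2.3, 0.5, 9.4]
gripper_width: 0.0113
```

Request:
{"api": "step_arm", "payload": {"delta_pos": [[0,0,0],[0,0,0],[0,0,0],[0,0,0],[0,0,0],[0,0,0],[0,0,0],[0,0,0],[0,0,0],[0,0,0]], "angular": [[0,0,0],[0,0,0],[0,0,0],[0,0,0],[0,0,0],[0,0,0],[0,0,0],[0,0,0],[0,0,0],[0,0,0]], "claw": [1,1,1,1,1,1,1,1,1,1]}}

```text
t: 14.45
tcp_pos: [0.4125, -0.1614, 0.1332]
orientation: [0.0, 0.077, 0.997, 0.0]
ft_force: [-1.6, 1.0, 10.5]
gripper_width: 0.0109
```

Run:
```python
from h import *
st()
s=look('wrist','8',['bail_pivot','basket'])
a=look('side','8');cv2.imwrite('pics/side8c.png',cv2.resize(a['img'][230:350,270:430],None,fx=5,fy=5))
```

```text
t 14.45 tcp [ 412.5 -161.4  133.2] yawx 171.19 z [ 6.e-04  1.e-04 -1.e+00] F [-1.56  1.01 10.55] w 10.9 q6 [-0.63  0.48  1.98  0.    0.68 -2.04]
wrist bail_pivot [(0.56, 316.7, 246.3)]
wrist basket [(0.69, 319.5, 231.2)]
```

View pics/wrist8.png

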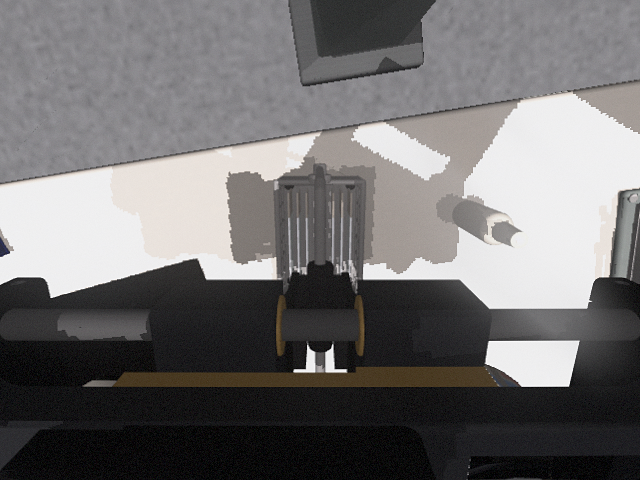

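View pics/side8c.png

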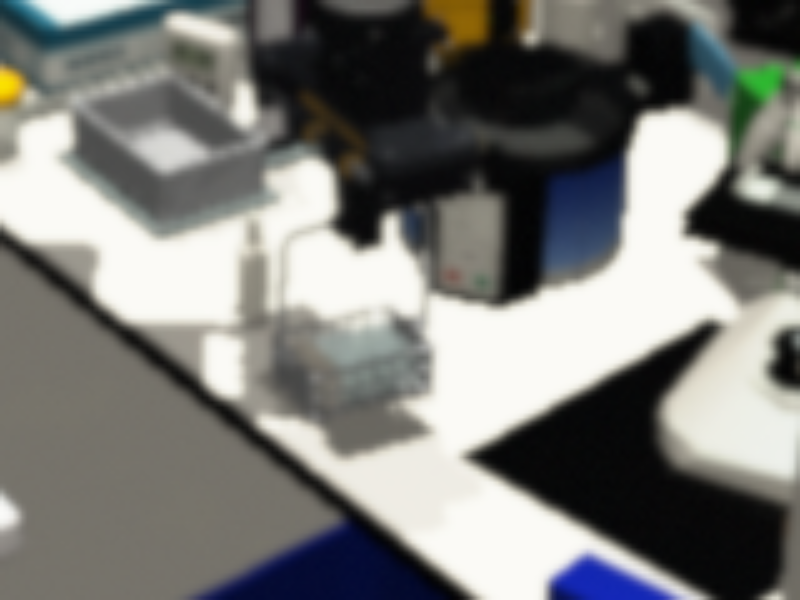

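The bail is upright and the basket is flat on the bench; the boss is at (319,175), straight below the bar. I'll lift it now.

Request:
{"api": "step_arm", "payload": {"delta_pos": [[0,0,-3],[0,0,-5],[0,0,-10],[0,0,-20],[0,0,-25],[0,0,-25],[0,0,-25],[0,0,-25],[0,0,-20],[0,0,-15]], "angular": [[0,0,0],[0,0,0],[0,0,0],[0,0,0],[0,0,0],[0,0,0],[0,0,0],[0,0,0],[0,0,0],[0,0,0]], "claw": [1,1,1,1,1,1,1,1,1,1]}}

```text
t: 15.65
tcp_pos: [0.4121, -0.1615, 0.3071]
orientation: [0.001, 0.077, 0.997, -0.0]
ft_force: [0.6, -0.5, -4.7]
gripper_width: 0.0109
```

Run:
```python
from h import *
st()
s=look('wrist','9',['bail_pivot','basket'])
a=look('side','9');cv2.imwrite('pics/side9c.png',cv2.resize(a['img'][190:330,260:440],None,fx=4,fy=4))
plan([.39,.158,.32],88.2,20,0)
```

```text
t 15.65 tcp [ 412.1 -161.5  307.1] yawx 171.19 z [ 1.e-03 -4.e-04 -1.e+00] F [ 0.57 -0.48 -4.7 ] w 10.9 q6 [-0.63  0.19  1.78  0.    1.17 -2.04]
wrist bail_pivot [(0.76, 318.8, 243.1), (0.51, 70.6, 213.5)]
wrist basket [(0.95, 318.5, 230.5)]
t 15.85 tcp [ 411.9 -161.4  305.3] yawx 171.19 z [-2.e-04  4.e-04 -1.e+00] F [-0.29 -1.42 -3.57] w 11.0 q6 [-0.63  0.19  1.78  0.    1.17 -2.04]
rows [[4.0, 16.0, -1.0], [5.0, 15.0, -1.0], [6.0, 15.0, -1.0], [7.0, 15.0, -1.0], [8.0, 14.0, -1.0], [9.0, 13.0, -1.0], [10.0, 13.0, -1.0], [10.0, 12.0, -1.0], [11.0, 11.0, -1.0], [12.0, 10.0, -1.0], [13.0, 9.0, -0.0], [14.0, 9.0, -1.0], [14.0, 8.0, -0.0], [15.0, 6.0, -1.0], [15.0, 5.0, -0.0], [15.0, 4.0, -1.0], [16.0, 3.0, -0.0], [16.0, 3.0, -1.0], [16.0, 1.0, -0.0], [15.0, 0.0, -1.0]] w 0.072 end [389.8 157.5 320.3] 88.68
```

View pics/side9c.png

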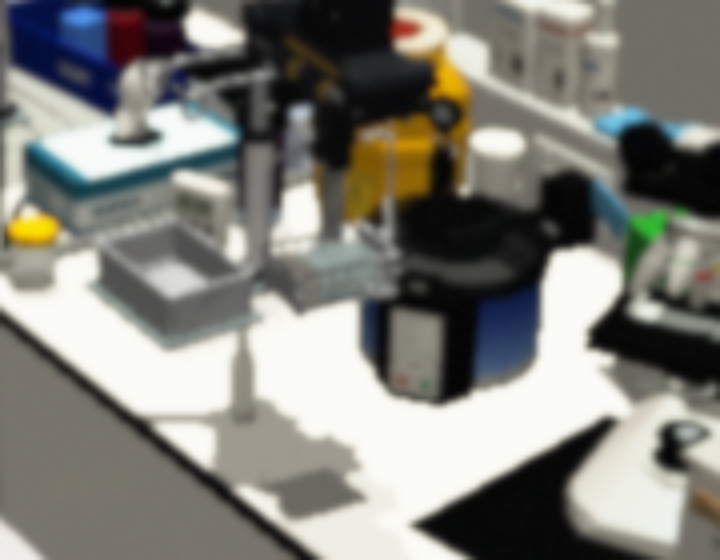

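View pics/wrist9.png

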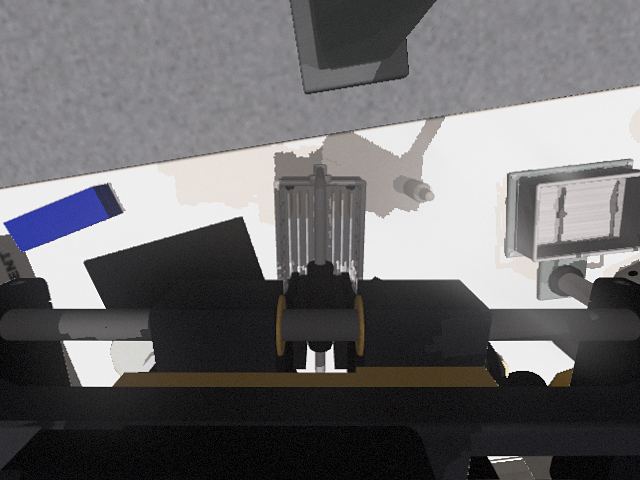

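Run:
```python
from h import *
plan([.392,.158,.325],88.2,29,0)
```

```text
t 15.85 tcp [ 411.9 -161.4  305.3] yawx 171.19 z [-2.e-04  4.e-04 -1.e+00] F [-0.29 -1.42 -3.57] w 11.0 q6 [-0.63  0.19  1.78  0.    1.17 -2.04]
rows [[2.0, 11.0, -1.0], [3.0, 11.0, -1.0], [3.0, 10.0, -1.0], [4.0, 10.0, -1.0], [4.0, 10.0, -1.0], [5.0, 10.0, -1.0], [5.0, 10.0, -1.0], [6.0, 9.0, -1.0], [6.0, 9.0, -1.0], [7.0, 9.0, -1.0], [7.0, 8.0, -1.0], [8.0, 8.0, -0.0], [8.0, 8.0, -1.0], [8.0, 7.0, -0.0], [9.0, 7.0, -1.0], [9.0, 6.0, -0.0], [9.0, 6.0, -1.0], [10.0, 5.0, -0.0], [10.0, 5.0, -1.0], [10.0, 4.0, -0.0], [10.0, 4.0, -1.0], [11.0, 3.0, -0.0], [11.0, 3.0, -1.0], [11.0, 2.0, -0.0], [11.0, 1.0, -1.0], [11.0, 1.0, -0.0], [11.0, 1.0, -1.0], [11.0, -0.0, -0.0], [11.0, -1.0, -1.0]] w 0.05 end [392.2 157.8 325.3] 88.11
```

Request:
{"api": "step_arm", "payload": {"delta_pos": [[1,5,-1],[3,11,-1],[3,10,-1],[4,10,-1],[4,10,-1],[5,10,-1],[5,10,-1],[6,9,-1],[6,9,-1],[7,9,-1]], "angular": [[0,0,0.05],[0,0,0.05],[0,0,0.05],[0,0,0.05],[0,0,0.05],[0,0,0.05],[0,0,0.05],[0,0,0.05],[0,0,0.05],[0,0,0.05]], "claw": [1,1,1,1,1,1,1,1,1,1]}}

```text
t: 16.85
tcp_pos: [0.4061, -0.0573, 0.3141]
orientation: [-0.002, 0.322, 0.947, 0.0]
ft_force: [-0.0, 0.4, -4.0]
gripper_width: 0.0108
```

Request:
{"api": "step_arm", "payload": {"delta_pos": [[7,8,-1],[8,8,0],[8,8,-1],[8,7,0],[9,7,-1],[9,6,0],[9,6,-1],[10,5,0],[10,5,-1],[10,4,0]], "angular": [[0,0,0.05],[0,0,0.05],[0,0,0.05],[0,0,0.05],[0,0,0.05],[0,0,0.05],[0,0,0.05],[0,0,0.05],[0,0,0.05],[0,0,0.05]], "claw": [1,1,1,1,1,1,1,1,1,1]}}

```text
t: 17.85
tcp_pos: [0.3991, 0.0523, 0.3192]
orientation: [-0.002, 0.546, 0.838, -0.001]
ft_force: [-0.3, 0.5, -3.3]
gripper_width: 0.0113
```

Run:
```python
from h import *
plan([.392,.158,.325],88.2,9,0)
```

```text
t 17.85 tcp [399.1  52.3 319.2] yawx 113.77 z [-3.4e-03  6.0e-04 -1.0e+00] F [-0.32  0.49 -3.29] w 11.3 q6 [-0.15  0.12  1.84  0.    1.19 -0.56]
rows [[11.0, 4.0, -1.0], [11.0, 3.0, -1.0], [11.0, 3.0, -1.0], [12.0, 2.0, -0.0], [12.0, 2.0, -1.0], [12.0, 1.0, -0.0], [12.0, 1.0, -1.0], [12.0, -0.0, -0.0], [11.0, -1.0, -1.0]] w 0.05 end [391.6 158.  325.2] 87.99
```

Request:
{"api": "step_arm", "payload": {"delta_pos": [[11,4,-1],[11,3,-1],[11,3,-1],[12,2,0],[12,2,-1],[12,1,0],[12,1,-1],[12,0,0],[7,0,-1],[4,-1,0]], "angular": [[0,0,0.05],[0,0,0.05],[0,0,0.05],[0,0,0.05],[0,0,0.05],[0,0,0.05],[0,0,0.05],[0,0,0.05],[0,0,0.05],[0,0,0]], "claw": [1,1,1,1,1,1,1,1,1,1]}}

```text
t: 18.85
tcp_pos: [0.3916, 0.1577, 0.3252]
orientation: [-0.001, 0.718, 0.696, -0.001]
ft_force: [-1.0, -0.1, -4.0]
gripper_width: 0.0109
```

Request:
{"api": "step_arm", "payload": {"delta_pos": [[0,0,5],[0,0,8],[0,0,8],[0,0,8],[0,0,8],[0,0,8],[0,0,8],[0,0,4],[0,0,0],[0,0,0]], "angular": [[0,0,0],[0,0,0],[0,0,0],[0,0,0],[0,0,0],[0,0,0],[0,0,0],[0,0,0],[0,0,0],[0,0,0]], "claw": [1,1,1,1,1,1,1,1,1,1]}}

```text
t: 19.85
tcp_pos: [0.3928, 0.1574, 0.2696]
orientation: [0.0, 0.719, 0.695, 0.0]
ft_force: [-0.3, -0.2, -3.3]
gripper_width: 0.0107
```

Run:
```python
from h import *
st()
s=look('wrist','10',['bail_pivot','basket','prong_left'])
a=look('side','10',['bail_grip','hanger_seat']);cv2.imwrite('pics/side10c.png',cv2.resize(a['img'][150:290,230:410],None,fx=4,fy=4))
b=look('scene','10',['bail_grip','hanger_seat']);cv2.imwrite('pics/scene10c.png',cv2.resize(b['img'][180:320,240:420],None,fx=4,fy=4))
print(proj(s,[.4591,.1914,.249]))
st()
```

```text
t 19.85 tcp [392.8 157.4 269.6] yawx 88.11 z [ 3.e-04  1.e-04 -1.e+00] F [-0.31 -0.23 -3.32] w 10.7 q6 [0.12 0.21 1.88 0.   1.05 0.15]
wrist bail_pivot [(0.61, 319.1, 245.9)]
wrist basket [(0.56, 320.8, 233.5)]
wrist prong_left [(0.56, 450.4, 216.1)]
side bail_grip [(0.41, 283.9, 203.4), (0.21, 324.3, 244.5), (0.17, 304.8, 215.1)]
side hanger_seat [(0.62, 301.0, 215.9), (0.45, 236.6, 177.9)]
scene bail_grip [(0.68, 323.8, 235.6)]
scene hanger_seat [(0.62, 165.1, 288.8), (0.6, 303.9, 239.9)]
[451.30002711 221.23060245]
t 20.35 tcp [392.6 157.3 269.6] yawx 88.11 z [ 2.e-04  0.e+00 -1.e+00] F [-0.56 -0.26 -3.3 ] w 11.1 q6 [0.12 0.21 1.88 0.   1.05 0.15]
```

View pics/wrist10.png

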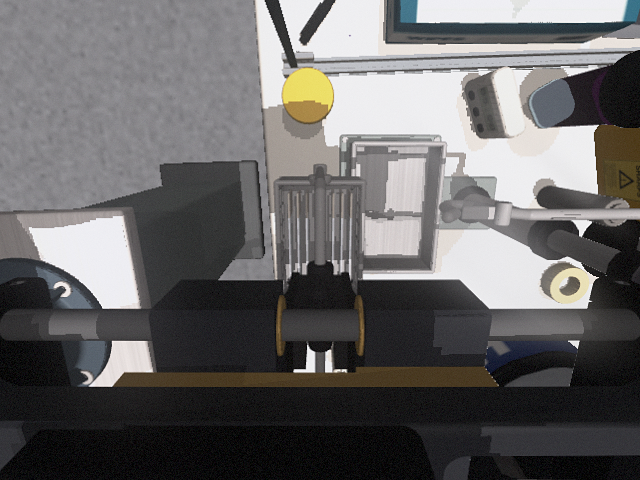

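View pics/side10c.png

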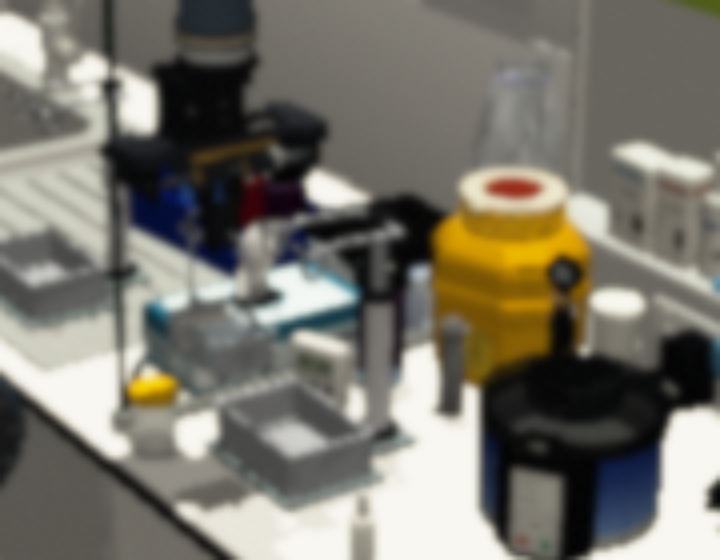

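View pics/scene10c.png

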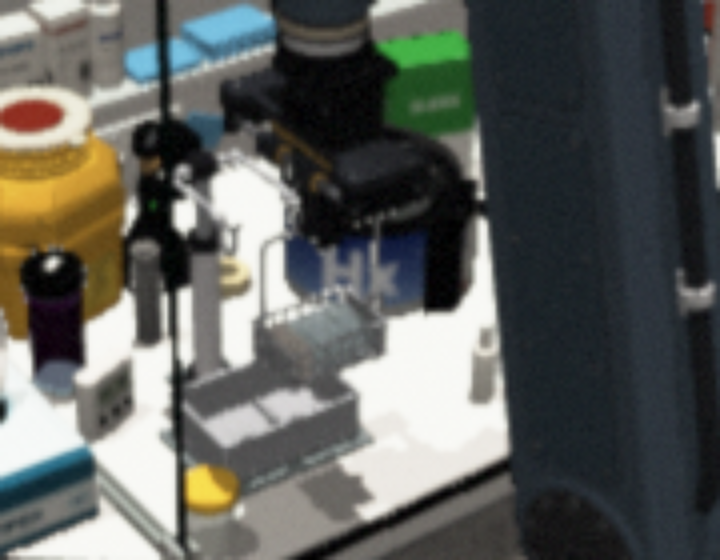

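Run:
```python
from h import *
s=pickle.load(open('wrist10.pkl','rb'))
im=cv2.resize(s['img'][180:240,430:640],None,fx=3.8,fy=8,interpolation=cv2.INTER_CUBIC)
im=cv2.resize(s['img'][150:280,430:640],None,fx=3.8,fy=3.8,interpolation=cv2.INTER_CUBIC)
for p in [(.4591,.1914,.249),(.4742+.034*.031,.1577+.034,.215),(.5723,.1898,.235)]:
    q=(proj(s,p)-[430,150]+.5)*3.8;print(q);cv2.circle(im,(int(q[0]),int(q[1])),4,(0,0,255),1)
cv2.imwrite('pics/w10c.png',im)
W=cloud(s)
for u,v in [(448,212),(452,212),(456,212),(470,212),(480,213),(500,212),(503,205),(520,213)]: print(u,v,W[v,u].round(4))
```

```text
[ 82.84010301 272.57628932]
[106.65579832 218.68330822]
[858.51169273 236.83860436]
448 212 [0.4583 0.1954 0.246 ]
452 212 [0.4604 0.1953 0.2456]
456 212 [0.4633 0.1947 0.2433]
470 212 [0.474  0.1927 0.2349]
480 213 [0.4791 0.1921 0.2354]
500 212 [0.4881 0.1929 0.2381]
503 205 [0.4892 0.1966 0.2382]
520 213 [0.4981 0.1922 0.2389]
```

View pics/w10c.png

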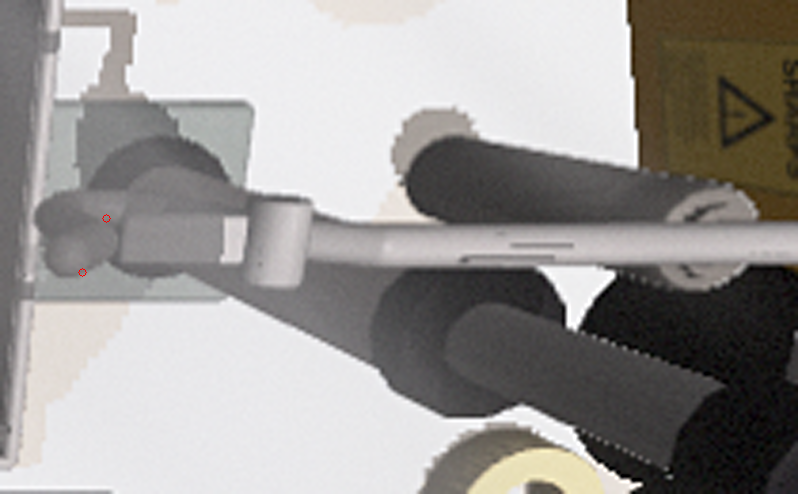

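The left prong tip at (450,212) agrees with the computed point in x (within about 1 mm), so the seat is at about (0.4745, 0.158). I'll move straight in along stand +x above the tips, to x≈0.476.

Request:
{"api": "step_arm", "payload": {"delta_pos": [[0,3,0],[0,8,0],[0,10,0],[1,11,0],[1,12,0],[1,12,0],[0,11,0],[0,8,0],[0,5,0],[0,3,0]], "angular": [[0,0,0],[0,0,0],[0,0,0],[0,0,0],[0,0,0],[0,0,0],[0,0,0],[0,0,0],[0,0,0],[0,0,0]], "claw": [1,1,1,1,1,1,1,1,1,1]}}

```text
t: 21.35
tcp_pos: [0.476, 0.1575, 0.2694]
orientation: [-0.0, 0.719, 0.695, -0.0]
ft_force: [-0.9, 0.5, -4.2]
gripper_width: 0.0113
```

Run:
```python
from h import *
s=look('wrist','11')
a=look('side','11');cv2.imwrite('pics/side11c.png',cv2.resize(a['img'][160:250,260:360],None,fx=7,fy=6.5,interpolation=cv2.INTER_CUBIC))
b=look('scene','11');cv2.imwrite('pics/scene11c.png',cv2.resize(b['img'][190:280,260:360],None,fx=7,fy=6.5,interpolation=cv2.INTER_CUBIC))
st()
```

```text
t 21.5 tcp [475.3 157.6 269.4] yawx 88.11 z [-7.e-04 -1.e-04 -1.e+00] F [-0.59  0.62 -4.24] w 10.7 q6 [0.1  0.32 1.7  0.   1.11 0.13]
```

View pics/wrist11.png

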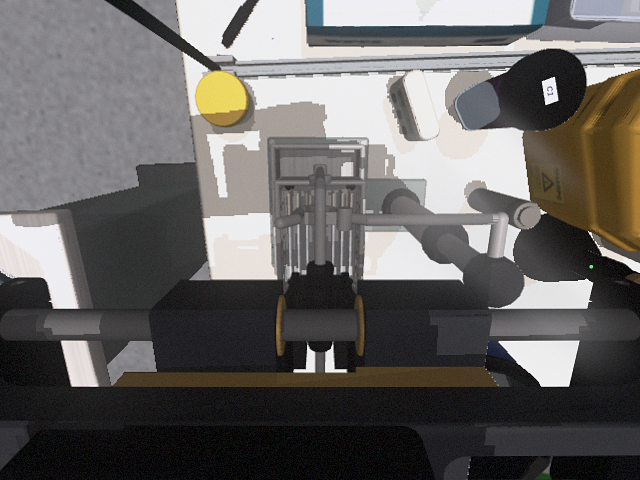

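View pics/side11c.png

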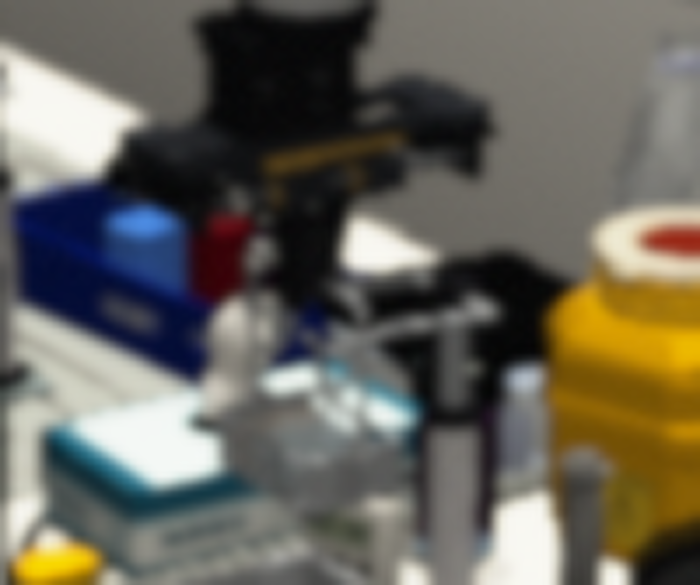

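View pics/scene11c.png

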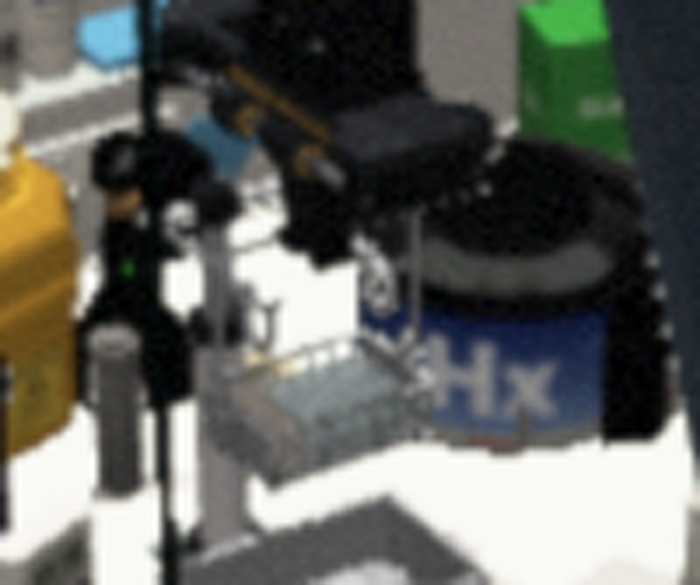

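Run:
```python
from h import *
s=pickle.load(open('wrist11.pkl','rb'))
cv2.imwrite('pics/w11c.png',cv2.resize(s['img'][150:290,260:400],None,fx=5,fy=4.2,interpolation=cv2.INTER_CUBIC))
W=cloud(s)
for v in (205,212,215,218,222,250):
    print(v,[(u,)+tuple((W[v,u]*1000).round(0)) for u in list(range(276,372,5))])
```

```text
205 [(276, np.float64(447.0), np.float64(189.0), np.float64(175.0)), (281, np.float64(449.0), np.float64(187.0), np.float64(159.0)), (286, np.float64(451.0), np.float64(183.0), np.float64(141.0)), (291, np.float64(456.0), np.float64(185.0), np.float64(153.0)), (296, np.float64(459.0), np.float64(183.0), np.float64(141.0)), (301, np.float64(463.0), np.float64(183.0), np.float64(141.0)), (306, np.float64(470.0), np.float64(195.0), np.float64(212.0)), (311, np.float64(473.0), np.float64(195.0), np.float64(211.0)), (316, np.float64(477.0), np.float64(205.0), np.float64(270.0)), (321, np.float64(479.0), np.float64(205.0), np.float64(269.0)), (326, np.float64(482.0), np.float64(195.0), np.float64(212.0)), (331, np.float64(487.0), np.float64(183.0), np.float64(147.0)), (336, np.float64(491.0), np.float64(182.0), np.float64(140.0)), (341, np.float64(493.0), np.float64(187.0), np.float64(168.0)), (346, np.float64(499.0), np.float64(182.0), np.float64(141.0)), (351, np.float64(500.0), np.float64(187.0), np.float64(168.0)), (356, np.float64(506.0), np.float64(182.0), np.float64(142.0)), (361, n
[... 5897 characters left out ...]
 (321, np.float64(478.0), np.float64(186.0), np.float64(270.0)), (326, np.float64(482.0), np.float64(145.0), np.float64(140.0)), (331, np.float64(485.0), np.float64(150.0), np.float64(158.0)), (336, np.float64(490.0), np.float64(145.0), np.float64(141.0)), (341, np.float64(493.0), np.float64(153.0), np.float64(169.0)), (346, np.float64(498.0), np.float64(144.0), np.float64(141.0)), (351, np.float64(502.0), np.float64(144.0), np.float64(141.0)), (356, np.float64(506.0), np.float64(145.0), np.float64(144.0)), (361, np.float64(507.0), np.float64(155.0), np.float64(175.0)), (366, np.float64(533.0), np.float64(98.0), np.float64(-2.0)), (371, np.float64(539.0), np.float64(98.0), np.float64(-1.0))]
```

View pics/w11c.png

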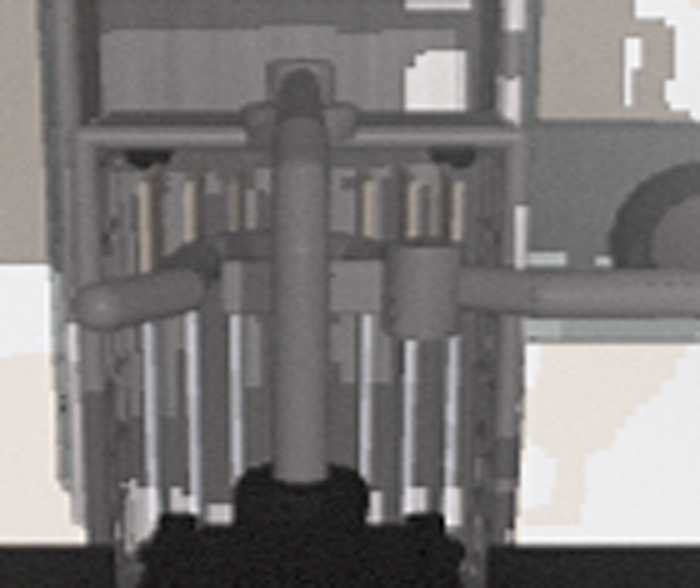

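In the wrist picture the bar runs at column 320, between the tip (281,220) and the keeper post (345,215). The hook dip is centred at about column 317, so the bar is about +2 mm from the seat, which is within the window. I'll go down to just above the keepers.

Request:
{"api": "step_arm", "payload": {"delta_pos": [[0,-0.5,2],[0,0,4],[0,0,4],[0,0,4],[0,0,4],[0,0,4],[0,0,3],[0,0,2],[0,0,0],[0,0,0]], "angular": [[0,0,0],[0,0,0],[0,0,0],[0,0,0],[0,0,0],[0,0,0],[0,0,0],[0,0,0],[0,0,0],[0,0,0]], "claw": [1,1,1,1,1,1,1,1,1,1]}}

```text
t: 22.5
tcp_pos: [0.4753, 0.1576, 0.2426]
orientation: [0.0, 0.719, 0.695, 0.0]
ft_force: [-0.3, -0.3, -3.5]
gripper_width: 0.0111
```

Run:
```python
from h import *
s=look('wrist','12');st()
cv2.imwrite('pics/w12c.png',cv2.resize(s['img'][150:290,250:410],None,fx=5,fy=4.2,interpolation=cv2.INTER_CUBIC))
```

```text
t 22.55 tcp [475.3 157.6 242.7] yawx 88.11 z [ 3.e-04  0.e+00 -1.e+00] F [-0.24 -0.01 -4.48] w 10.7 q6 [0.1  0.36 1.74 0.   1.04 0.13]
```

View pics/w12c.png

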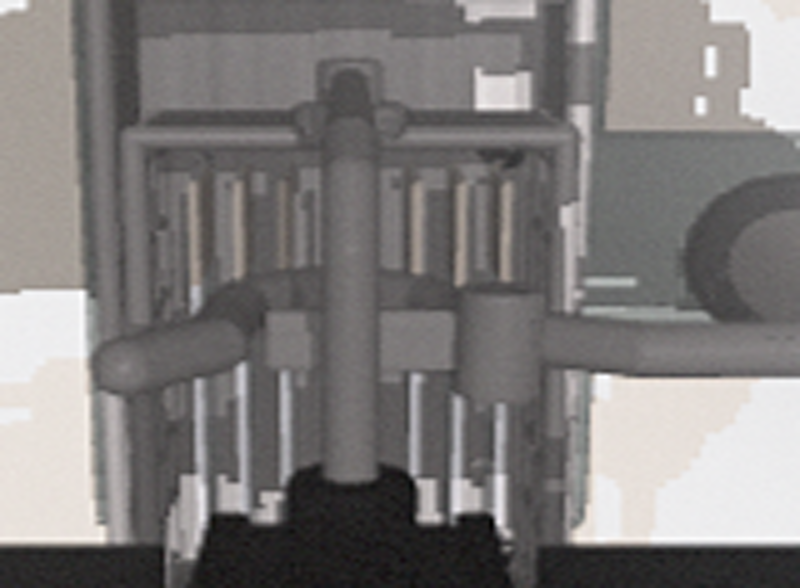

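Run:
```python
from h import *
s=pickle.load(open('wrist12.pkl','rb'));W=cloud(s)*1000
yaw=np.radians(-1.85);ex=np.array([np.cos(yaw),np.sin(yaw)]);o=np.array([474.5,158])
def rel(p): d=p[:2]-o;return (round(float(d@ex),1),round(float(-d[0]*ex[1]+d[1]*ex[0]),1),round(float(p[2]),1))
for v in (217,225,230,235,238,240):
    print(v,[(u,)+rel(W[v,u]) for u in list(range(269,282,3))+list(range(298,300,2))+list(range(314,328,2))+list(range(330,362,5))])
Rm,t=cam(s);print(-Rm.T@t)
# bar edges subpixel: intensities at row 215..230
g=cv2.cvtColor(s['img'],cv2.COLOR_BGR2GRAY);print(g[250,305:336],g[237,265:285])
print('bar axis', [ (v,at_z(s,250+351/5,v,.243).round(4)) for v in (190,215,235,255)])
print('tip',at_z(s,250+122/5,150+365/4.2,.246).round(4))
```

```text
217 [(269, -48.2, 2.2, 53.8), (272, -45.2, 2.3, 54.1), (275, -29.8, 22.0, 147.1), (278, -27.7, 22.0, 147.3), (281, -27.3, 18.7, 131.7), (298, -8.9, 37.3, 219.2), (314, -0.6, 42.1, 242.2), (316, 0.3, 42.5, 243.8), (318, 1.1, 42.4, 243.2), (320, 2.0, 42.4, 243.6), (322, 2.8, 42.2, 242.3), (324, 3.6, 42.4, 243.4), (326, 5.0, 36.2, 214.2), (330, 7.0, 36.5, 215.8), (335, 9.4, 37.1, 218.6), (340, 11.9, 37.2, 218.7), (345, 13.2, 40.4, 233.8), (350, 15.5, 40.3, 233.3), (355, 17.8, 40.1, 232.4), (360, 30.3, 22.1, 147.5)]
225 [(269, -48.5, -5.9, 53.7), (272, -45.5, -5.9, 53.8), (275, -29.9, 16.4, 148.2), (278, -27.7, 16.5, 148.7), (281, -27.5, 12.7, 132.3), (298, -8.1, 36.2, 231.7), (314, -0.6, 38.8, 242.7), (316, 0.3, 38.9, 243.2), (318, 1.1, 38.9, 243.1), (320, 2.0, 39.1, 244.3), (322, 2.8, 39.1, 243.9), (324, nan, nan, nan), (326, 4.7, 36.9, 234.6), (330, 6.5, 36.9, 234.8), (335, 8.7, 36.8, 234.4), (340, 10.9, 37.0, 235.1), (345, 13.0, 37.6, 237.9), (350, 15.0, 38.0, 239.6), (355, 17.3, 37.8, 238.8), (360, 19.8, 37.2, 236.2)]
230 [(269, -49.0, -11.6, 51.5), (272, -45.6, -10.8, 54.6), (275, 
[... 1755 characters left out ...]
), (322, 2.8, 32.2, 242.9), (324, 3.7, 32.1, 242.6), (326, 7.0, -4.2, 114.1), (330, 10.2, -4.1, 114.7), (335, 14.3, -4.1, 114.7), (340, 11.1, 30.0, 235.1), (345, 13.1, 30.8, 238.2), (350, 15.3, 30.9, 238.3), (355, 17.4, 31.2, 239.2), (360, 30.7, 5.3, 148.0)]
[0.47871781 0.23030781 0.38509716]
[ 86 170 170 106  89  96  93  91  90  80  90  98 106 111 112 112 112 109
 103  95  87  87  91  93  90  88  78 171 155 104  89] [227 233 177 107  98 111 110 117 125 137 133 118 115 112 103 102  98 100
  97 103]
bar axis [(190, array([0.4783, 0.2116, 0.243 ])), (215, array([0.4779, 0.2011, 0.243 ])), (235, array([0.4777, 0.1924, 0.243 ])), (255, array([0.4774, 0.1833, 0.243 ]))]
tip [0.4584 0.1929 0.246 ]
```

Request:
{"api": "step_arm", "payload": {"delta_pos": [[0,-0.4,1],[0,-0.4,1],[0,0,1],[0,0,1],[0,0,1],[0,0,1],[0,0,1.5],[0,0,1.5],[0,0,1.5],[0,0,1.5]], "angular": [[0,0,0],[0,0,0],[0,0,0],[0,0,0],[0,0,0],[0,0,0],[0,0,0],[0,0,0],[0,0,0],[0,0,0]], "claw": [1,1,1,1,1,1,1,1,1,1]}}

```text
t: 23.55
tcp_pos: [0.4747, 0.1576, 0.2307]
orientation: [0.0, 0.719, 0.695, 0.0]
ft_force: [-1.3, 0.2, 3.0]
gripper_width: 0.0111
```

Run:
```python
from h import *
st()
s=look('wrist','13');st()
cv2.imwrite('pics/w13c.png',cv2.resize(s['img'][150:290,250:410],None,fx=5,fy=4.2,interpolation=cv2.INTER_CUBIC))
```

```text
t 23.55 tcp [474.7 157.6 230.7] yawx 88.11 z [ 8.e-04  0.e+00 -1.e+00] F [-1.34  0.19  3.03] w 11.1 q6 [ 0.1   0.38  1.75 -0.    1.01  0.13]
t 23.6 tcp [474.7 157.6 230.4] yawx 88.11 z [ 6.e-04  1.e-04 -1.e+00] F [-1.13 -1.68  3.05] w 10.6 q6 [0.1  0.38 1.75 0.   1.01 0.13]
```

View pics/w13c.png

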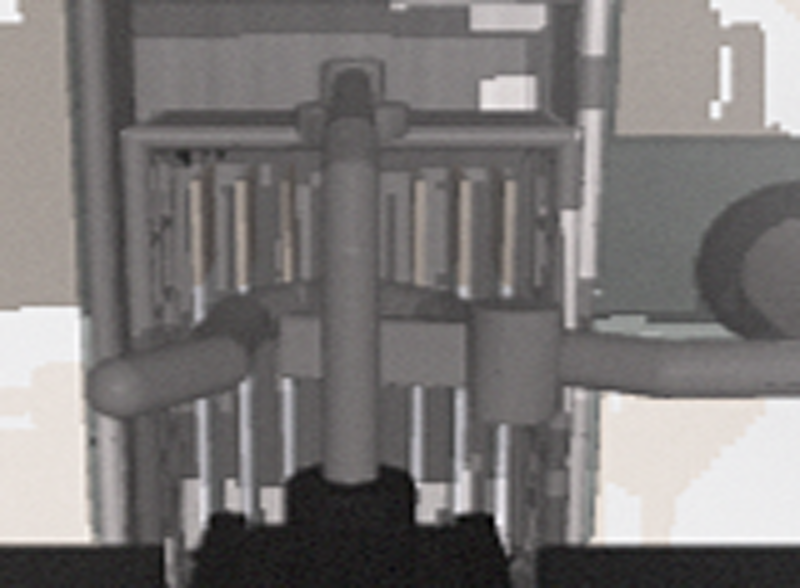

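The bar is on the keepers (column 351 in the crop, about 7 N contact), and the tongue is starting to tilt. I'll keep pressing slowly.

Request:
{"api": "step_arm", "payload": {"delta_pos": [[0,0,1],[0,0,1],[0,0,1],[0,0,1],[0,0,1],[0,0,1],[0,0,1],[0,0,1],[0,0,1],[0,0,1]], "angular": [[0,0,0],[0,0,0],[0,0,0],[0,0,0],[0,0,0],[0,0,0],[0,0,0],[0,0,0],[0,0,0],[0,0,0]], "claw": [1,1,1,1,1,1,1,1,1,1]}}

```text
t: 24.6
tcp_pos: [0.475, 0.1576, 0.2207]
orientation: [0.0, 0.719, 0.695, 0.001]
ft_force: [0.5, 0.0, 4.5]
gripper_width: 0.011
```

Run:
```python
from h import *
s=look('wrist','14');st()
cv2.imwrite('pics/w14c.png',cv2.resize(s['img'][150:290,250:410],None,fx=5,fy=4.2,interpolation=cv2.INTER_CUBIC))
```

```text
t 24.65 tcp [475.  157.6 220.6] yawx 88.11 z [ 1.4e-03  1.0e-04 -1.0e+00] F [ 2.15 -0.69  3.37] w 10.7 q6 [ 0.1   0.39  1.76 -0.    0.99  0.13]
```

View pics/w14c.png

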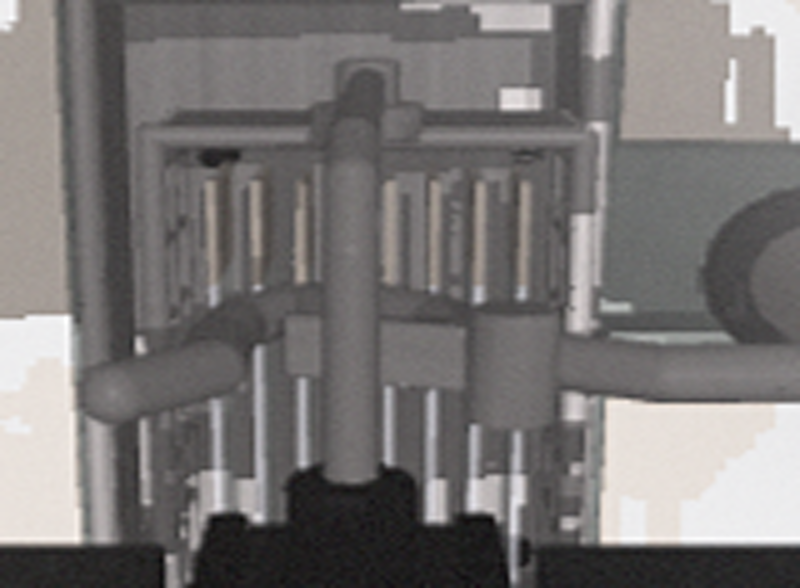

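Request:
{"api": "step_arm", "payload": {"delta_pos": [[0,0,1],[0,0,1],[0,0,1],[0,0,1],[0,0,1],[0,0,1],[0,0,1],[0,0,1],[0,0,1],[0,0,1]], "angular": [[0,0,0],[0,0,0],[0,0,0],[0,0,0],[0,0,0],[0,0,0],[0,0,0],[0,0,0],[0,0,0],[0,0,0]], "claw": [1,1,1,1,1,1,1,1,1,1]}}

```text
t: 25.65
tcp_pos: [0.4734, 0.1577, 0.2102]
orientation: [-0.001, 0.719, 0.695, -0.001]
ft_force: [-1.5, 0.4, 4.7]
gripper_width: 0.0112
```

Run:
```python
from h import *
s=look('wrist','15');st()
cv2.imwrite('pics/w15c.png',cv2.resize(s['img'][150:290,250:410],None,fx=5,fy=4.2,interpolation=cv2.INTER_CUBIC))
```

```text
t 25.7 tcp [473.3 157.7 210. ] yawx 88.11 z [-2.5e-03  1.0e-04 -1.0e+00] F [-0.95  0.49  4.14] w 10.8 q6 [0.1  0.41 1.78 0.   0.96 0.13]
```

View pics/w15c.png

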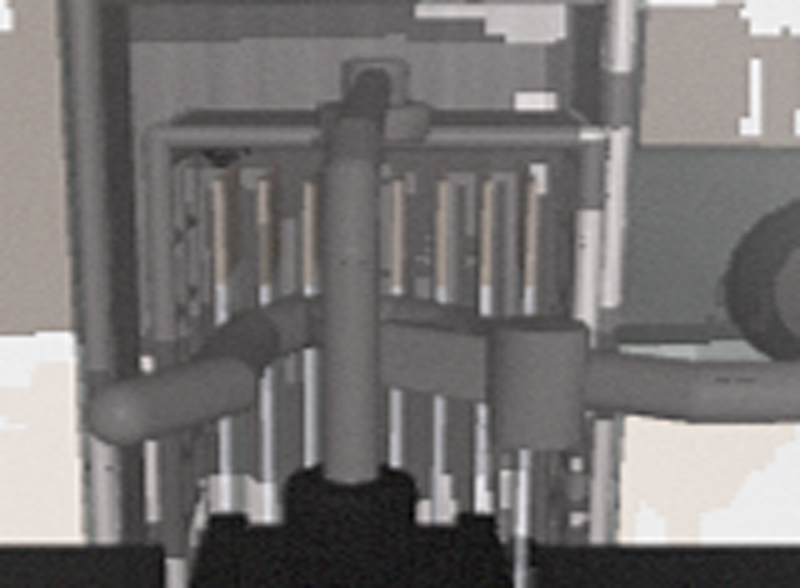

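Request:
{"api": "step_arm", "payload": {"delta_pos": [[0,0,1],[0,0,1],[0,0,1],[0,0,1],[0,0,1],[0,0,1],[0,0,1],[0,0,1],[0,0,0],[0,0,0]], "angular": [[0,0,0],[0,0,0],[0,0,0],[0,0,0],[0,0,0],[0,0,0],[0,0,0],[0,0,0],[0,0,0],[0,0,0]], "claw": [1,1,1,1,1,1,1,1,1,1]}}

```text
t: 26.7
tcp_pos: [0.4739, 0.1576, 0.2024]
orientation: [-0.0, 0.719, 0.695, -0.0]
ft_force: [-3.9, -0.5, 3.9]
gripper_width: 0.011
```

Run:
```python
from h import *
s=look('wrist','16');st()
cv2.imwrite('pics/w16c.png',cv2.resize(s['img'][150:290,250:410],None,fx=5,fy=4.2,interpolation=cv2.INTER_CUBIC))
```

```text
t 26.75 tcp [473.9 157.6 202.4] yawx 88.11 z [-1.1e-03 -2.0e-04 -1.0e+00] F [-4.15  0.16  3.2 ] w 11.0 q6 [ 0.1   0.42  1.78 -0.    0.94  0.13]
```

View pics/w16c.png

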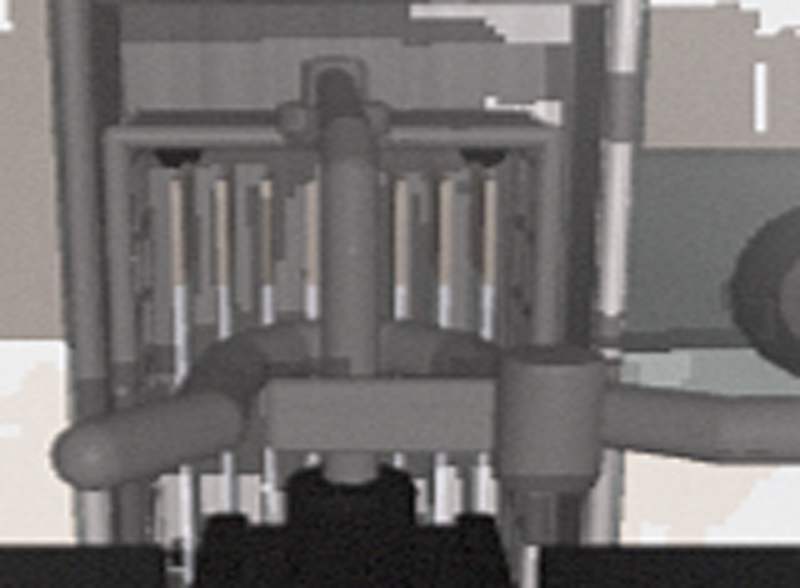

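The left keeper tongue has snapped shut above the bar: in the crop it lies across the bar at row 415. The force also fits a seated bar with the hanger about 12 mm down. I'll let it rise slowly.

Request:
{"api": "step_arm", "payload": {"delta_pos": [[0,-0.5,-1],[0,-0.5,-1],[0,0,-1.5],[0,0,-1.5],[0,0,-1.5],[0,0,-1.5],[0,0,-1.5],[0,0,-1.5],[0,0,-1],[0,0,0]], "angular": [[0,0,0],[0,0,0],[0,0,0],[0,0,0],[0,0,0],[0,0,0],[0,0,0],[0,0,0],[0,0,0],[0,0,0]], "claw": [1,1,1,1,1,1,1,1,1,1]}}

```text
t: 27.75
tcp_pos: [0.4737, 0.1576, 0.2148]
orientation: [0.0, 0.719, 0.695, 0.0]
ft_force: [-1.6, -1.6, 1.8]
gripper_width: 0.0111
```

Run:
```python
from h import *
s=look('wrist','17');st()
cv2.imwrite('pics/w17c.png',cv2.resize(s['img'][150:290,250:410],None,fx=5,fy=4.2,interpolation=cv2.INTER_CUBIC))
a=look('side','17');cv2.imwrite('pics/side17c.png',cv2.resize(a['img'][160:260,260:360],None,fx=7,fy=6,interpolation=cv2.INTER_CUBIC))
```

```text
t 27.8 tcp [473.7 157.6 214.8] yawx 88.11 z [ 9.e-04 -1.e-04 -1.e+00] F [-1.03 -0.54  1.73] w 11.1 q6 [ 0.1   0.4   1.77 -0.    0.97  0.13]
```

View pics/w17c.png

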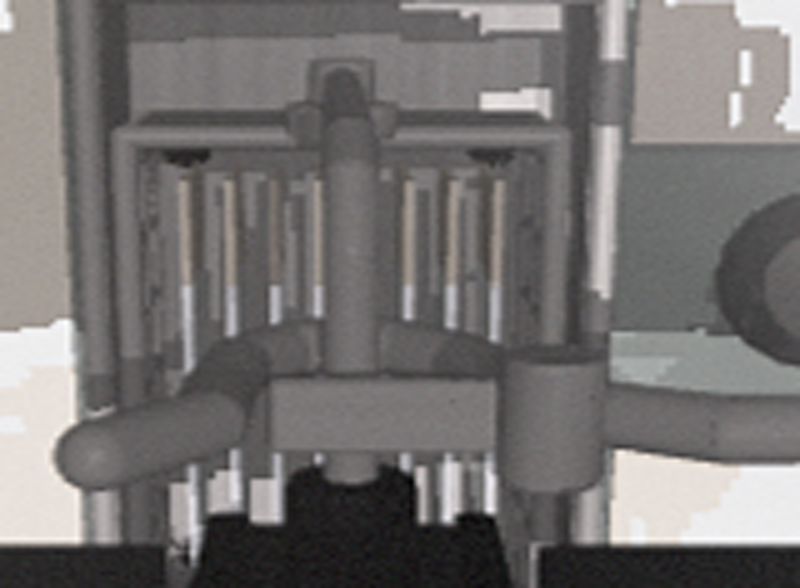

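View pics/side17c.png

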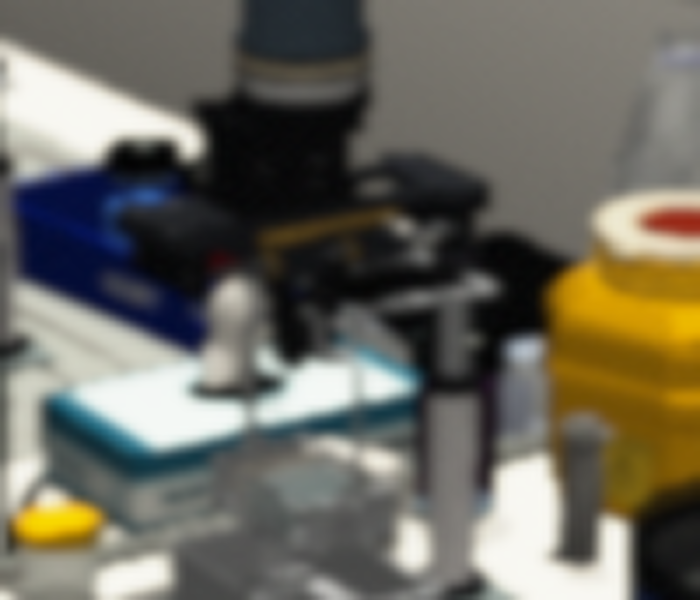

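Request:
{"api": "step_arm", "payload": {"delta_pos": [[0,0,-0.5],[0,0,-0.5],[0,0,0],[0,0,0],[0,0,0],[0,0,0],[0,0,0],[0,0,0],[0,0,0],[0,0,0]], "angular": [[0,0,0],[0,0,0],[0,0,0],[0,0,0],[0,0,0],[0,0,0],[0,0,0],[0,0,0],[0,0,0],[0,0,0]], "claw": [1,1,1,1,1,1,1,1,1,1]}}

```text
t: 28.85
tcp_pos: [0.4732, 0.1578, 0.2155]
orientation: [-0.0, 0.719, 0.695, -0.0]
ft_force: [1.0, 0.5, -3.7]
gripper_width: 0.0107
```

Run:
```python
from h import *
for i in range(3):
    r.snapshot('wrist');st()
```

```text
t 28.9 tcp [473.2 157.8 215.5] yawx 88.11 z [-3.e-04  1.e-04 -1.e+00] F [ 1.25 -0.1  -3.66] w 10.9 q6 [0.1  0.4  1.77 0.   0.97 0.13]
t 28.95 tcp [473.2 157.7 215.5] yawx 88.11 z [-3.e-04  1.e-04 -1.e+00] F [ 1.08 -0.11 -3.47] w 10.9 q6 [0.1  0.4  1.77 0.   0.97 0.13]
t 29.0 tcp [473.2 157.7 215.5] yawx 88.11 z [-3.e-04  1.e-04 -1.e+00] F [ 0.26  0.29 -4.41] w 11.0 q6 [0.1  0.4  1.77 0.   0.97 0.13]
```

The arm carries the full weight again with the bar at 0.2155, so the hanger is up. I'll open gently and then back off straight up.

Request:
{"api": "step_arm", "payload": {"delta_pos": [[0,0,0.5],[0,0,0],[0,0,0],[0,0,0],[0,0,0],[0,0,0],[0,0,0],[0,0,0],[0,0,0],[0,0,0]], "angular": [[0,0,0],[0,0,0],[0,0,0],[0,0,0],[0,0,0],[0,0,0],[0,0,0],[0,0,0],[0,0,0],[0,0,0]], "claw": [1,1,0.9,0.8,0.7,0.6,0.5,0.4,0.4,0.4]}}

```text
t: 30.0
tcp_pos: [0.4734, 0.1577, 0.2151]
orientation: [0.0, 0.719, 0.695, 0.0]
ft_force: [0.0, 0.7, -0.3]
gripper_width: 0.0505
```

Run:
```python
from h import *
s=look('wrist','18');st()
cv2.imwrite('pics/w18c.png',cv2.resize(s['img'][150:400,200:450],None,fx=3,fy=2.4,interpolation=cv2.INTER_CUBIC))
```

```text
t 30.05 tcp [473.3 157.7 215. ] yawx 88.11 z [-1.e-04  0.e+00 -1.e+00] F [-0.02 -0.05 -0.18] w 51.4 q6 [0.1  0.4  1.77 0.   0.97 0.13]
```

View pics/w18c.png

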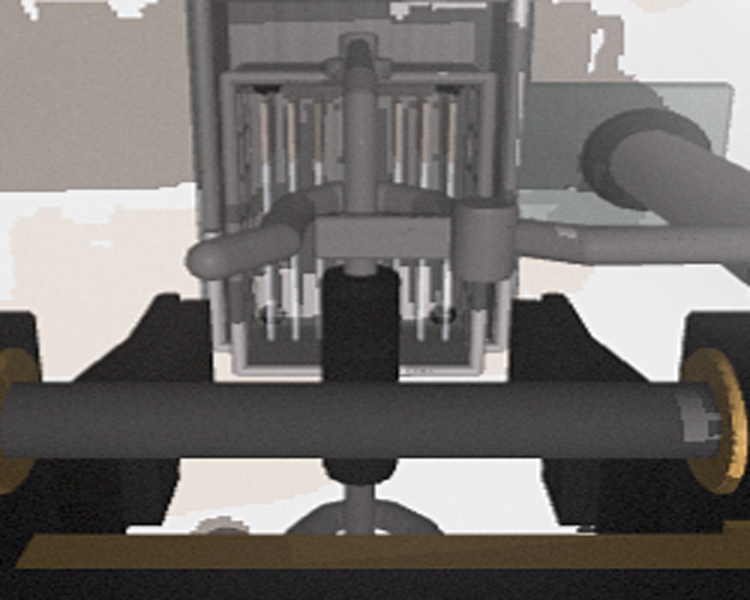

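The basket hangs from the hooks with the roller free between the open fingers (crop x 360). The right hook is visible at (360,510). I'll go straight up.

Request:
{"api": "step_arm", "payload": {"delta_pos": [[0,0,-4],[0,0,-8],[0,0,-15],[0,0,-20],[0,0,-25],[0,0,-25],[0,0,-20],[0,0,-15],[0,0,-8],[0,0,0]], "angular": [[0,0,0],[0,0,0],[0,0,0],[0,0,0],[0,0,0],[0,0,0],[0,0,0],[0,0,0],[0,0,0],[0,0,0]], "claw": [0.4,0.4,0.4,0.4,0.4,0.4,0.4,0.4,0.4,0.4]}}

```text
t: 31.05
tcp_pos: [0.4739, 0.1578, 0.3565]
orientation: [0.001, 0.719, 0.695, 0.001]
ft_force: [-0.6, -0.3, -0.7]
gripper_width: 0.0518
```

Request:
{"api": "step_arm", "payload": {"delta_pos": [[-5,0,0],[-10,0,0],[-15,0,0],[-15,0,0],[-15,0,0],[-15,0,0],[-15,0,0],[-10,0,0],[0,0,0],[0,0,0]], "angular": [[0,0,0],[0,0,0],[0,0,0],[0,0,0],[0,0,0],[0,0,0],[0,0,0],[0,0,0],[0,0,0],[0,0,0]], "claw": [0.4,0.4,0.4,0.4,0.4,0.4,0.4,0.4,0.4,0.4]}}

```text
t: 32.05
tcp_pos: [0.4699, 0.0576, 0.3547]
orientation: [-0.0, 0.719, 0.695, -0.0]
ft_force: [0.4, -0.0, -0.9]
gripper_width: 0.0521
```

Run:
```python
from h import *
s=look('wrist','19',['bail_grip']);st()
cv2.imwrite('pics/w19c.png',cv2.resize(s['img'][0:280,220:500],None,fx=2.8,fy=2.1,interpolation=cv2.INTER_CUBIC))
W=cloud(s)
a=look('side','19');cv2.imwrite('pics/side19c.png',cv2.resize(a['img'][160:280,260:360],None,fx=7,fy=5,interpolation=cv2.INTER_CUBIC))
```

```text
wrist bail_grip [(0.73, 320.1, 103.7)]
t 32.15 tcp [470.   58.1 354.9] yawx 88.13 z [-4.e-04  4.e-04 -1.e+00] F [ 0.01 -0.61 -0.26] w 52.1 q6 [-0.11  0.19  1.64  0.    1.31 -0.08]
```

View pics/w19c.png

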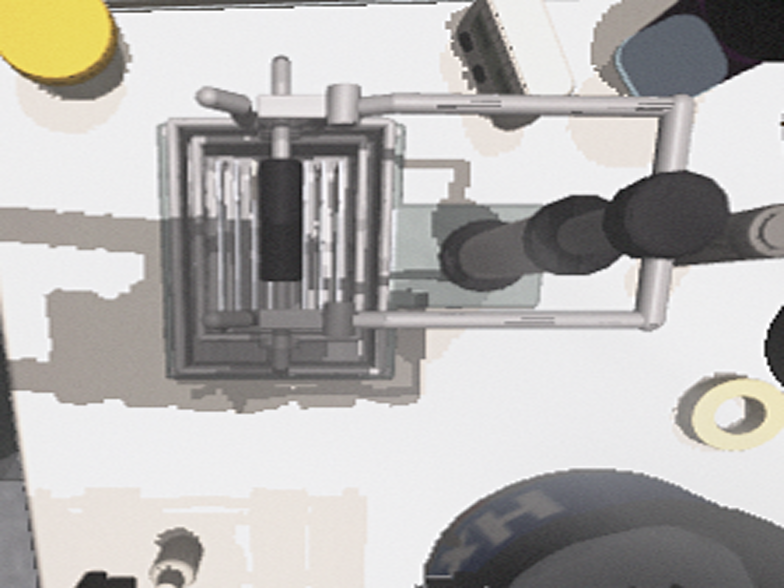

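View pics/side19c.png

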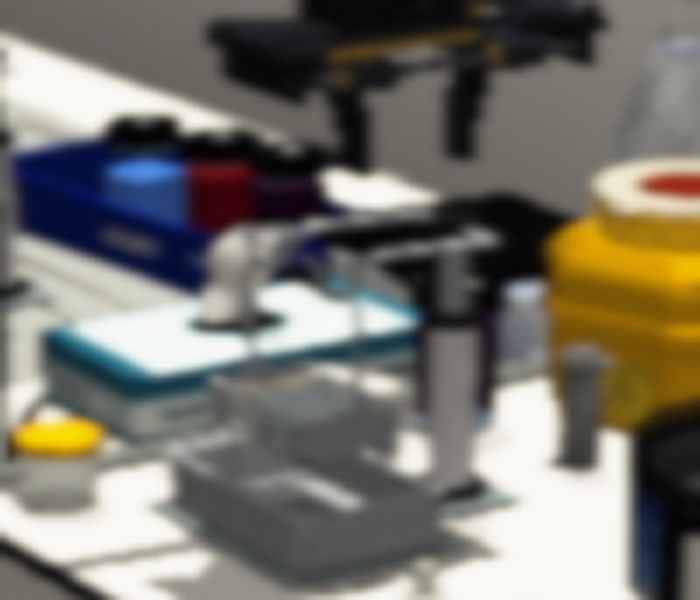

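Both tongues lie over the bar, left at crop (290,105) and right at (290,318). I'll check the heights before handing in.

Run:
```python
from h import *
s=pickle.load(open('wrist19.pkl','rb'));W=cloud(s)*1000
f=lambda x,y:(int(round(220+x/2.8)),int(round(y/2.1)))
for n,x,y in [('kL',275,104),('kL',305,105),('kR',272,318),('kR',305,318),('prongL',450,104),('prongR',450,320),('xbar',672,140),('tipL',208,96),('grip',280,180),('grip',280,220),('grip',280,260),('bar L',281,66)]:
    u,v=f(x,y);print(n,u,v,np.nanmedian(W[v-1:v+2,u-1:u+2].reshape(-1,3),0).round(1))
r.snapshot('side');st()
print(r.state()['t'])
```

```text
kL 318 50 [474.1 192.1 235.5]
kL 329 50 [481.6 192.  235.1]
kR 317 151 [471.  124.7 234.9]
kR 329 151 [479.9 124.5 235. ]
prongL 381 50 [516.6 189.6 240.1]
prongR 381 152 [517.7 122.6 240. ]
xbar 460 67 [571.6 177.9 237.8]
tipL 294 46 [458.5 191.7 248.7]
grip 320 86 [474.8 171.5 220.1]
grip 320 105 [474.3 158.2 220. ]
grip 320 124 [473.9 144.5 219.9]
bar L 320 31 [476.  209.6 214.3]
t 32.25 tcp [470.   58.2 355. ] yawx 88.16 z [-2.e-04  2.e-04 -1.e+00] F [-0.48  0.37 -0.77] w 52.1 q6 [-0.11  0.19  1.64  0.    1.31 -0.08]
32.25
```

Run:
```python
from h import *
print(r.hand_in())
```

```text
the job is handed in; nothing more can be done
None
```

The basket hangs on the right-hand dip stand by its raised bail, with both keepers shut above the bar. I handed the job in at about 32 s; no verdict was reported.

**What I did:** I gripped the roller and swung the bail upright with the basket on the bench. I then lifted it, turned it to the stand, entered over the prong tips and pressed slowly. Contact peaked at about 9 N in the readings, and the hanger was never pressed near its bottom stop. I let the hanger rise, opened the fingers, went straight up and drew back.

**Last checks (wrist depth picture):**

| Check | Measured | Expected |
|---|---|---|
| Bar centre height | about 214 mm | 215 mm |
| Bar position | x ≈ 474, y ≈ 158 mm | seat x ≈ 474.5, y ≈ 158 mm |
| Both keepers flat above the bar | z ≈ 235 mm | 234–236 mm |
| Prongs (hanger up) | z ≈ 240 mm | 239–241 mm, as before loading |

- **Clear of the basket:** the wrist force is near zero and the gripper is well away.
- **Basket:** it looks level and still in the pictures; I did not measure its speed.
- **Bystanders:** they look undisturbed in the pictures; I did not re-measure their positions.
- **Readings that differed:** the scene camera placed the prongs 1–3 px off the wrist camera's position, a few mm. I relied on the wrist camera, which the seating bore out. Upright on the bench, the bail took about 10 N downward for a second; the basket did not move.

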